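Top up the ribbed tray with glue sticks from the slide-gate feed box

ROBOT

A 6-joint arm with a two-finger parallel gripper is mounted at the origin on the work surface. World frame = base frame: x ahead of the robot, y to its left, z up, the work surface at z = 0. Lengths are in mm, angles in rad, forces in N, time in s.
With the tool pointing down it reaches from about 275 to 750 mm from the base axis. Payload 10.2 kg.
Tool frame: the origin (TCP) lies between the finger pads; the fingertips stand 19 mm ahead of it and the grasp point (between the pads) is the TCP; z points along the fingers, y is the line along which they close (so a half turn about z gives the same grasp; the last joint's range is limited). The gripper opens to 85 mm and grips with 20 to 120 N. Pads are 22 mm wide; open, the fingers measure 114 mm over their backs; the gripper's body (76 mm by 85 mm) begins 54 mm behind the grasp point. The pads swing forward as they close: fully open they stand 13 mm farther back than shut.
Start: joints at [1.065, 0.313, 1.498, -0, 1.331, -0.223], TCP at [146.512, 504.148, 250.294] pointing down, gripper open.
Joint ranges: [-2.94, 2.94], [-0.97, 2.17], [0.19, 2.56], [-1.23, 4.37], [0.02, 3.11], [-2.88, 2.88]. Speed limits (rad/s): [2.39, 2.39, 3.01, 3.14, 3.14, 3.14].

INTERFACE

Orientations are given as a unit quaternion [w, x, y, z].
In Python, from rig import sense, capture, finish_job gives the robot as it stands. The module is installed in compiled form; this text tells all that it offers.
- The arm moves only by the tool move_arm, never from a script. Its argument "moves" is a list of rows, each an object with "turn": the turn, a rotation vector about the tool's x, y, z in rad, a list of three; "translation": the shift along the tool's x, y, z in mm, a list of three; "hand": the opening, from 0 (shut) to 1 (fully open). In form: [{"turn": [wx, wy, wz], "translation": [x, y, z], "hand": hand}, ...]. A call has 1 to 10 rows; each row shifts and turns the commanded pose from where the row before left it, along the tool's axes as they then stand; what a row does not reach is not made up. A row lasts 1/12 s, in which the tool goes at most 41.7 mm and 7.16 degrees, less where a joint would pass 70% of its speed; a pose out of reach is approached as far as the arm can. A call with a gripper value outside its range is refused whole. The fingers move at their own pace and stop on an object; "grip_force" is the grip in N (left out, the last holds). Time passes only in rows, so rows that do not move let the fingers close. It gives the time, the measured TCP pose, the force, the opening and the grip force at its end, in the units of the state.
- sense(): the state, without advancing time (a new reading comes with each control period).
- capture(name): name is "scene" or "top" or "wrist"; returns a dict with "image" (400x640x3 uint8, blue, green, red), "z_map" (400x640 float32, mm along the optical axis (not along the pixel's ray), 0 where there is no reading), "vertical_fov" (degrees; the focal length in pixels is half the picture's height over the tangent of half this angle, whatever the lens; pixels are square), "cx", "cy" (the principal point, pixels), "k1" (the pictures are not rectified: a ray, as slopes to the right and down, at radius r is drawn at 1 + k1 r^2 times it, then the intrinsics apply), "R" (3x3) and "t" (3): a world point X has camera coordinates R X + t; the wrist camera has in their place "T_tool_cam" (4x4, takes a point from camera to tool coordinates, whose origin is the TCP and whose axes are the flange's). Camera axes: x right, y down, z forward; pixel columns grow to the right and rows downward; lengths in mm; the calibration is good to about 2 mm. A picture is of the moment at which its call begins: read the wrist's pose just before it.
- finish_job(): hands the job in; it is judged then, once.
The state is a dict: "time_s": time; "joints": joint angles; "dq": joint speeds; "tau": joint torques, N m; "eef_pos": TCP position; "ee_rot": TCP orientation; "force": force on the tool from outside, world axes, zero at the start; "wrist_torque": the same for the moment, N m; "grip_width": opening from 0.0 (shut) to 1.0 (fully open); "grip_force": force on a finger pad.
Only numpy, scipy, OpenCV 4.12 (cv2) and the standard library are available. Lean on these libraries where they do the work, as an engineer would, in place of code of your own. Each camera call takes 0.05 s, during which the arm holds its last target. There are 200 camera calls.

TASK

Set out the ribbed tray for the group: each of its four places must end with one glue stick lying still between its pair of ribs. Lay in the stick or sticks left lying on the table, and make up what is missing from the feed box: pull its slide gate open only a chute at a time, so that never more than one stick waits at the pick-up end, and let out no more than are needed. At the end the gate is pushed fully shut, no stick lies about, and the glass jars stand where they stood.

Things in the scene. Friction and masses are not known exactly. Their poses are not given: they have to be found in the camera images.
- feedbox: Fixed plywood feed box (slide-gate hopper), clear upper sides, open on top, 165 mm high. Origin on the table under the hopper's centre, z up. Hopper: x -67 to 67, y -101 to 101 mm. A stick let out drops under the gate onto a 9 degree slope and rolls to -y, out to the pick-up end, in 1 to 2 s. The run-out to y -205 mm has cheeks 66 mm high at x 61 to 67 mm either side.
- chute1 (a point): Centre of the stick in chute 1 at the start: feed box y -76 mm, 123 mm above the table. Five chutes lie side by side, chute k 38 mm x (k-1) further to +y, one stick in each along the box's x, 4 mm partitions between them. Their floor is the level gate, upper face 108 mm above the table. Axes as the feed box.
- gate (a joint): Opening of the slide gate in m: 0 shut, grows as it is pulled to the feed box's +y, 0.19 full. It stays where left; 4 to 6 N move it. Its free edge is at feed box y = -95 mm + opening, so it clears chute 1 first. Stick k drops out at an opening of about 38 k - 7 mm, counted from shut; the next begins to sink at 38 k + 20 and drops at about 38 k + 31 mm.
- gate_tab (a point): Middle of the top edge of the gate's upright black pull tab: 70 mm wide in x, 12 mm thick in y, 48 mm high (z 108 to 156 mm above the table), at feed box x 0, y +155 mm when shut; it moves with the gate. When shut, 48 mm are free between it and the hopper's end wall. Axes as the feed box.
- outlet (a point): Centre of a stick resting against the two stop lips at the pick-up end (feed box x 0, y -185 mm, 41 mm up), lying along the box's x. The lips are 52 mm high, at y -200 to -205 mm, x 30 to 61 mm either side. Between them, 60 mm wide and from y -112 mm on, the slope is cut away, so fingers can go down on both sides of the stick.
- tray: Fixed grey ribbed tray, 262 mm in x, 200 mm in y, floor 4 mm thick, rim 9 mm high, a partition 12 mm high along y = 0. Origin at the centre of its underside. Four places in two rows of two: 128 mm apart along x (end to end), 110 mm apart along y. Each is a pair of half-round ribs along x, 100 mm long, 5 mm high, 24 mm apart; a stick lies between them along x, clear of the floor.
- place1 (a point): Place 1 of the tray, tray x -64, y -55 mm: the centre of a stick that lies in it, 20 mm above the table. x along the ribs, y across them.
- place2 (a point): Place 2 of the tray, tray x 64, y -55 mm: the centre of a stick that lies in it, 20 mm above the table. x along the ribs, y across them.
- place3 (a point): Place 3 of the tray, tray x -64, y 55 mm: the centre of a stick that lies in it, 20 mm above the table. x along the ribs, y across them.
- place4 (a point): Place 4 of the tray, tray x 64, y 55 mm: the centre of a stick that lies in it, 20 mm above the table. x along the ribs, y across them.
- stick_h1: Glue stick: round cylinder 30 mm in diameter and 110 mm long, green with a white cap, about 50 g, rolls easily. Origin at its centre, x along its length. Starts in chute 1 of the feed box (chute 1 is nearest the pick-up end), lying along the box's x on the gate.
- stick_h2: Glue stick: round cylinder 30 mm in diameter and 110 mm long, green with a white cap, about 50 g, rolls easily. Origin at its centre, x along its length. Starts in chute 2 of the feed box (chute 1 is nearest the pick-up end), lying along the box's x on the gate.
- stick_h3: Glue stick: round cylinder 30 mm in diameter and 110 mm long, green with a white cap, about 50 g, rolls easily. Origin at its centre, x along its length. Starts in chute 3 of the feed box (chute 1 is nearest the pick-up end), lying along the box's x on the gate.
- stick_h4: Glue stick: round cylinder 30 mm in diameter and 110 mm long, green with a white cap, about 50 g, rolls easily. Origin at its centre, x along its length. Starts in chute 4 of the feed box (chute 1 is nearest the pick-up end), lying along the box's x on the gate.
- stick_h5: Glue stick: round cylinder 30 mm in diameter and 110 mm long, green with a white cap, about 50 g, rolls easily. Origin at its centre, x along its length. Starts in chute 5 of the feed box (chute 1 is nearest the pick-up end), lying along the box's x on the gate.
- stick_l1: Glue stick: round cylinder 30 mm in diameter and 110 mm long, green with a white cap, about 50 g, rolls easily. Origin at its centre, x along its length. If present, starts lying loose on the table on the robot's side of the feed box, roughly along world y.
- stick_l2: Glue stick: round cylinder 30 mm in diameter and 110 mm long, green with a white cap, about 50 g, rolls easily. Origin at its centre, x along its length. If present, starts lying loose on the table on the robot's side of the feed box, roughly along world y.
- jar1: Empty glass jar, 68 mm in diameter, 85 mm high, standing on the robot's side of the gate; loose, to be left alone. Origin under its centre.
- jar2: Empty glass jar, 68 mm in diameter, 85 mm high, standing beyond the feed box; loose, to be left alone. Origin under its centre.
Mind the look-alikes: they are no part of the job. What is shaped like the stick_l1 but black or brown is not meant. Leave any blue or brown look-alike of the stick_l2 alone.

How it is judged:
By the outcome, as a careful person would: the job done as asked, in the order asked, and still so for the second after the job is handed in, with the robot touching nothing.
Of stick_l1, stick_l2 only 1 to 2 are there at a start; the rules pass over those that are not, and their reading is None.
At some moment in a run one of stick_l1, stick_l2 may be knocked a few centimetres aside while the robot is not near it.
Once in a run the grip may slacken for a moment while it holds something.
It also fails if it takes over 200 s, if anything falls off the work surface, if the arm or the gripper's body presses on something with over 40 N, if the wrist force passes 120 N, or if a joint passes its speed limit or range.

## Working session

There is one attempt and no reset: what is moved stays moved. The work goes in short steps, Python scripts to look and compute and a tool call to move; the robot and the scene stay as the last step left them, time stands still between calls to the robot, and variables do not carry over. Pictures are saved under pics/ and viewed, at most 14 in all, crops included, and the job is handed in when it is done.

Besides the shell and the picture viewer there is one more tool, called as a command line: name --argument value ..., lists and objects as JSON in quotes. move_arm: Moves the arm, as the interface text tells. Its arguments: {"type":"object","properties":{"moves":{"type":"array","items":{"type":"object","properties":{"turn":{"type":"array","items":{"type":"number"}},"translation":{"type":"array","items":{"type":"number"}},"hand":{"type":"number"}}}},"grip_force":{"type":"number"}},"required":["moves"]}

```bash
mkdir -p pics
cat > h.py <<'E'
import numpy as np, cv2
from rig import sense, capture, finish_job
from scipy.spatial.transform import Rotation as Ro
def tool():
    s=sense(); q=s['ee_rot']; T=np.eye(4); T[:3,:3]=Ro.from_quat([q[1],q[2],q[3],q[0]]).as_matrix(); T[:3,3]=s['eef_pos']; return T
def cloud(name):
    T=tool(); c=capture(name); im=c['image']; z=c['z_map'].astype(float); h,w=z.shape
    f=h/2/np.tan(np.radians(c['vertical_fov'])/2)
    K=np.array([[f,0,c['cx']],[0,f,c['cy']],[0,0,1.]])
    v,u=np.mgrid[:h,:w]
    d=np.stack([(u-c['cx'])/f,(v-c['cy'])/f],-1); r=d.copy()
    for _ in range(8): r=d/(1+c['k1']*(r**2).sum(-1,keepdims=True))
    P=np.concatenate([r*z[...,None],z[...,None]],-1)
    if 'R' in c: X=(P-np.array(c['t']))@np.array(c['R'])
    else:
        A=T@np.array(c['T_tool_cam']); X=P@A[:3,:3].T+A[:3,3]
    X[z==0]=np.nan
    return im,X
E
python3 - <<'E'
from h import *
for n in ['top','scene']:
    im,X=cloud(n); cv2.imwrite(f'pics/{n}0.png',im); np.save(n+'0.npy',X)
    for v in range(20,400,60): print([tuple(np.round(X[v,u]).tolist()) for u in range(40,640,140)])
s=sense(); print(s)
E
```

```text
[(1469.0, 1447.0, -731.0), (1531.0, 766.0, -748.0), (1581.0, 61.0, -749.0), (1624.0, -646.0, -747.0), (1637.0, -1320.0, -710.0)]
[(831.0, 933.0, 1.0), (865.0, 490.0, -3.0), (894.0, 35.0, -1.0), (920.0, -419.0, 5.0), (949.0, -870.0, -2.0)]
[(630.0, 896.0, 4.0), (660.0, 464.0, 1.0), (639.0, 22.0, 147.0), (716.0, -420.0, 3.0), (744.0, -857.0, -0.0)]
[(440.0, 861.0, 4.0), (467.0, 441.0, 2.0), (495.0, 11.0, -0.0), (522.0, -420.0, 1.0), (550.0, -846.0, -0.0)]
[(261.0, 832.0, -3.0), (285.0, 418.0, 3.0), (311.0, 0.0, -3.0), (338.0, -420.0, 0.0), (366.0, -834.0, -1.0)]
[(127.0, 516.0, 529.0), (112.0, 397.0, 2.0), (137.0, -10.0, -1.0), (163.0, -418.0, 3.0), (192.0, -819.0, 4.0)]
[(-71.0, 768.0, -2.0), (51.0, 228.0, 609.0), (16.0, -12.0, 285.0), (-2.0, -418.0, -2.0), (27.0, -807.0, 3.0)]
[(-350.0, -1795.0, 118.0), (-1642.0, -1812.0, -364.0), (-1194.0, -530.0, -48.0), (86.0, 308.0, 518.0), (-2370.0, 1223.0, -150.0)]
[(119.0, -1351.0, 67.0), (-171.0, -833.0, 2.0), (-1185.0, -520.0, -432.0), (-818.0, 330.0, -94.0), (-2366.0, 1373.0, -606.0)]
[(143.0, -1469.0, -255.0), (241.0, -578.0, 5.0), (62.0, 
[... 504 characters left out ...]
, -0.0)]
{'time_s': 0.1, 'joints': array([ 1.06458117e+00,  3.13407728e-01,  1.49834391e+00,  2.24365543e-05,
        1.33099160e+00, -2.23436862e-01]), 'dq': array([ 0.00026571, -0.00149655, -0.00225465, -0.00142396, -0.00035861,
       -0.00029311]), 'tau': array([ 1.91785082e-03, -4.12894964e+01, -2.60139406e+01, -1.89475581e-04,
        2.97876883e-03, -9.20799863e-06]), 'eef_pos': array([146.41450934, 503.96382018, 249.79176184]), 'ee_rot': array([-2.15435073e-04,  1.40921157e-01,  9.90020654e-01, -5.33541862e-04]), 'force': array([-0.33850289, -0.09910741, -0.29332009]), 'wrist_torque': array([-0.02431755,  0.01868606,  0.01438353]), 'grip_force': 0.0, 'grip_width': 0.9955937846915122}
```

View pics/top0.png

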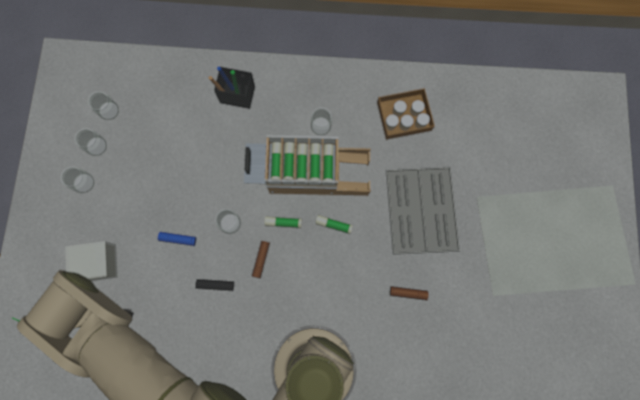

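View pics/scene0.png

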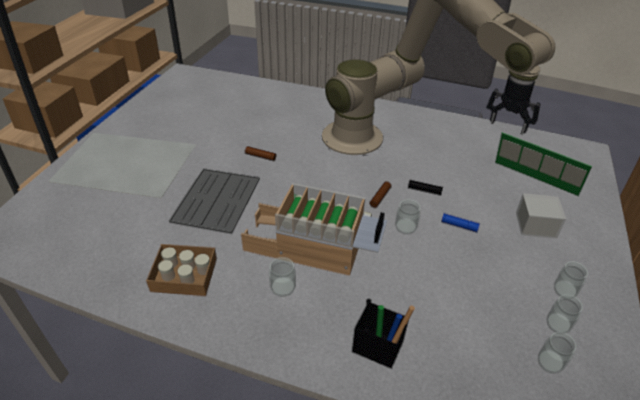

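Top picture: the feed box is at about (303,163) with its gate tab on the left (248,160). The tray is at (423,210), the loose green sticks at (283,222) and (334,225), jar 1 at (229,222) and jar 2 at (320,122). Two sticks are needed from the box. Next I measure them.

```bash
cat > m.py <<'E'
from h import *
def pca(P):
    c=P.mean(0); w,V=np.linalg.eigh(np.cov((P-c).T)); a=V[:,1]; t=(P-c)@a; s=(P-c)@V[:,0]
    return ((t.max()+t.min())/2*a+(s.max()+s.min())/2*V[:,0]+c).round(1).tolist(), round(np.degrees(np.arctan2(a[1],a[0])),1), np.ptp(t).round(), np.ptp(s).round()
def green(im,X,minpx=20):
    hsv=cv2.cvtColor(im,cv2.COLOR_BGR2HSV)
    g=((hsv[...,0]>45)&(hsv[...,0]<80)&(hsv[...,1]>120)&(hsv[...,2]>50)).astype(np.uint8)
    n,L,st,ce=cv2.connectedComponentsWithStats(g)
    for i in range(1,n):
        if st[i,4]<minpx: continue
        P=X[L==i]; P=P[~np.isnan(P[:,0])]
        if len(P)>5: print('green',ce[i].round(),st[i,4],pca(P[:,:2]),'z',np.percentile(P[:,2],[10,50,90]).round())
E
python3 - <<'E'
from m import *
im=cv2.imread('pics/top0.png'); X=np.load('top0.npy')
green(im,X)
# tray: dark-grey area
roi=np.zeros(im.shape[:2],bool); roi[155:265,375:470]=1
g=cv2.cvtColor(im,cv2.COLOR_BGR2GRAY)
print('gray tray',g[210,400:450:5], 'table',g[280,370:380])
m=(roi&(g<105)).astype(np.uint8)
n,L,st,ce=cv2.connectedComponentsWithStats(m); k=1+st[1:,4].argmax()
c=max(cv2.findContours((L==k).astype(np.uint8),0,1)[0],key=cv2.contourArea)[:,0]
P=X[c[:,1],c[:,0],:2]; P=P[~np.isnan(P[:,0])]
print('tray',cv2.minAreaRect(P.astype(np.float32)),st[k])
# feedbox walls near z 165
Z=X[...,2]; r=np.zeros_like(roi); r[125:205,240:380]=1
q=r&(abs(Z-163)<10); P=X[q][:,:2]; print('box',len(P),cv2.minAreaRect(P.astype(np.float32)))
q=r&(abs(Z-150)<12)&(np.arange(640)[None]<262); P=X[q]; print('tab',len(P),cv2.minAreaRect(P[:,:2].astype(np.float32)),np.median(P[:,2]) if len(P) else 0)
cv2.imwrite('pics/crop.png',cv2.resize(im[110:310,200:480],None,fx=2.8,fy=2.8,interpolation=cv2.INTER_CUBIC))
for n,(u,v) in dict(j1=(229,222),j2=(320,122)).items(): print(n,X[v,u].round())
E
```

```text
green [275. 164.] 144 ([563.0, 145.7], np.float64(-178.3), np.float64(62.0), np.float64(20.0)) z [132. 136. 140.]
green [288. 164.] 167 ([564.0, 108.0], np.float64(-176.7), np.float64(63.0), np.float64(21.0)) z [132. 136. 140.]
green [301. 166.] 168 ([562.9, 70.6], np.float64(-177.3), np.float64(65.0), np.float64(21.0)) z [132. 136. 140.]
green [315. 166.] 173 ([565.7, 33.6], np.float64(-177.0), np.float64(65.0), np.float64(21.0)) z [132. 136. 140.]
green [328. 167.] 157 ([566.0, -4.2], np.float64(-178.4), np.float64(65.0), np.float64(20.0)) z [132. 136. 140.]
green [286. 222.] 144 ([416.4, 108.0], np.float64(90.9), np.float64(63.0), np.float64(22.0)) z [23. 28. 32.]
green [337. 225.] 150 ([416.1, -45.4], np.float64(76.6), np.float64(63.0), np.float64(22.0)) z [24. 28. 33.]
gray tray [111 111 110 111 103 111 111 111 110 110] table [129 130 129 129 129 129 129 131 131 129]
tray ((480.19268798828125, -267.37139892578125), (265.60858154296875, 111.56739044189453), 10.087271690368652) [386 169  51  83 327]
box 1008 ((573.2061767578125, 101.7511215209961), (136.7333984375, 261.39447021484375), 2.530578374862671)
tab 125 ((567.6754760742188, 226.5606231689453), (70.36429595947266, 12.65939998626709), 3.3219618797302246) 154.84386447123953
j1 [409. 285.  -2.]
j2 [749.  26.   2.]
```

View pics/crop.png

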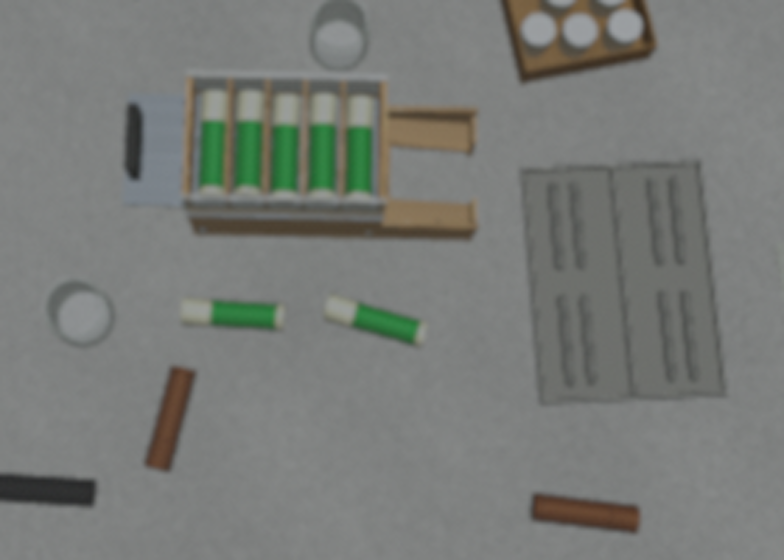

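Crop: the tab is at left (134,140), the open run-out at right (430,165), and the tray has rib pairs at (565,225), (665,220), (577,338) and (680,336). The two loose sticks are at (231,313) and (375,320). I move above the loose sticks for a close look.

move_arm --moves '[{"translation":[-19,-17,-5],"turn":[0,0,0],"hand":1},{"translation":[-19,-17,-5],"turn":[0,0,0],"hand":1},{"translation":[-19,-17,-5],"turn":[0,0,0],"hand":1},{"translation":[-19,-17,-5],"turn":[0,0,0],"hand":1},{"translation":[-19,-17,-5],"turn":[0,0,0],"hand":1},{"translation":[-19,-17,-5],"turn":[0,0,0],"hand":1},{"translation":[-19,-17,-5],"turn":[0,0,0],"hand":1},{"translation":[-19,-17,-5],"turn":[0,0,0],"hand":1},{"translation":[-19,-17,-5],"turn":[0,0,0],"hand":1},{"translation":[-19,-17,-5],"turn":[0,0,0],"hand":1}]'

```text
time_s: 0.93
eef_pos: [281.8, 286.7, 300.4]
ee_rot: [-0.0, 0.141, 0.99, -0.0]
force: [0.3, 0.8, -0.8]
grip_width: 1.0
grip_force: 0.0
```

move_arm --moves '[{"translation":[-19,-17,-5],"turn":[0,0,0],"hand":1},{"translation":[-19,-17,-5],"turn":[0,0,0],"hand":1},{"translation":[-19,-17,-5],"turn":[0,0,0],"hand":1},{"translation":[-19,-17,-5],"turn":[0,0,0],"hand":1},{"translation":[-19,-17,-5],"turn":[0,0,0],"hand":1},{"translation":[-19,-17,-5],"turn":[0,0,0],"hand":1},{"translation":[-19,-17,-5],"turn":[0,0,0],"hand":1},{"translation":[-19,-17,-5],"turn":[0,0,0],"hand":1},{"translation":[-19,-17,-5],"turn":[0,0,0],"hand":1},{"translation":[-19,-17,-5],"turn":[0,0,0],"hand":1}]'

```text
time_s: 1.77
eef_pos: [416.9, 70.4, 350.4]
ee_rot: [-0.0, 0.141, 0.99, 0.0]
force: [-0.2, 0.3, 0.6]
grip_width: 1.002
grip_force: 0.0
```

move_arm --moves '[{"turn":[0,0,0.12],"translation":[0,0,0],"hand":1},{"turn":[0,0,0.12],"translation":[0,0,0],"hand":1},{"turn":[0,0,0.12],"translation":[0,0,0],"hand":1},{"turn":[0,0,0.12],"translation":[0,0,0],"hand":1},{"turn":[0,0,0.12],"translation":[0,0,0],"hand":1},{"turn":[0,0,0.12],"translation":[0,0,0],"hand":1},{"turn":[0,0,0.12],"translation":[0,0,0],"hand":1},{"turn":[0,0,0.12],"translation":[0,0,0],"hand":1},{"turn":[0,0,0.12],"translation":[0,0,0],"hand":1},{"turn":[0,0,0.12],"translation":[0,0,0],"hand":1}]'

```text
time_s: 2.6
eef_pos: [416.4, 71.6, 350.0]
ee_rot: [-0.0, 0.678, 0.736, -0.0]
force: [-0.2, 0.1, 0.4]
grip_width: 1.001
grip_force: 0.0
```

```bash
cat >> m.py <<'E'
def sticks(im,X):
    """full stick (green + white cap) from height above table, colour-gated by green blobs"""
    hsv=cv2.cvtColor(im,cv2.COLOR_BGR2HSV)
    g=((hsv[...,0]>45)&(hsv[...,0]<80)&(hsv[...,1]>120)&(hsv[...,2]>50)).astype(np.uint8)
    n,L,st,ce=cv2.connectedComponentsWithStats(g)
    for i in range(1,n):
        if st[i,4]<60: continue
        P=X[L==i]; P=P[~np.isnan(P[:,0])]
        if len(P)<10: continue
        zt=np.percentile(P[:,2],85); T=P[P[:,2]>zt-8]; c=np.median(T,0)
        w,V=np.linalg.eigh(np.cov((P-c)[:,:2].T)); a=V[:,1]
        Q=X.reshape(-1,3); Q=Q[~np.isnan(Q[:,0])]; Q=Q[(abs(Q[:,2]-zt+6)<11)]
        d=(Q-c)[:,:2]; t=d@a; s=d@V[:,0]; k=(abs(t)<100)&(abs(s)<20)
        t=np.sort(t[k]); s=s[k]
        # contiguous run round 0
        z0=np.searchsorted(t,0); gap=np.where(np.diff(t)>6)[0]; lo=gap[gap<z0-1]; hi=gap[gap>=z0]
        t=t[(lo[-1]+1 if len(lo) else 0):(hi[0]+1 if len(hi) else len(t))]
        l,h=np.percentile(t,[.5,99.5]); sc=(np.percentile(s,1)+np.percentile(s,99))/2
        C=c[:2]+(l+h)/2*a+sc*V[:,0]
        print('stick px',ce[i].round(),'centre',C.round(1),'yaw',(np.degrees(np.arctan2(a[1],a[0]))%180).round(1),'len',(h-l).round(),'top',zt.round())
def pose():
    T=tool(); y=T[:3,1]; return T[:3,3].round(1), np.degrees(np.arctan2(y[1],y[0])).round(2)
def go(x,y,z,psi):
    "tool-frame shift if translating first, then the turn"
    p,_=pose(); T=tool(); d=T[:3,:3].T@(np.array([x,y,z])-T[:3,3]); a=(_-psi+180)%360-180
    print('at',p,_,'shift',d.round(1),'turn z',np.radians(a).round(3))
E
python3 - <<'E'
from m import *
print(pose())
im,X=cloud('wrist'); cv2.imwrite('pics/w1.png',im); sticks(im,X)
im,X=cloud('top'); sticks(im,X)
E
```

```text
(array([416.4,  71.6, 350. ]), np.float64(4.7))
stick px [455. 129.] centre [577.5 143.9] yaw 0.2 len 113.0 top 138.0
stick px [326. 142.] centre [418.1 120.4] yaw 89.0 len 108.0 top 29.0
stick px [450. 160.] centre [579.2 108.8] yaw 179.3 len 113.0 top 137.0
stick px [442. 192.] centre [581.1  68.9] yaw 179.2 len 112.0 top 138.0
stick px [316. 235.] centre [419.3 -32.5] yaw 75.3 len 109.0 top 29.0
stick px [439. 223.] centre [582.6  29.7] yaw 178.9 len 113.0 top 138.0
stick px [449. 252.] centre [566.    5.6] yaw 148.0 len 152.0 top 137.0
stick px [330. 164.] centre [584.   -6.9] yaw 7.1 len 115.0 top 139.0
stick px [337. 225.] centre [418.1 -33.3] yaw 76.9 len 107.0 top 31.0
```

View pics/w1.png

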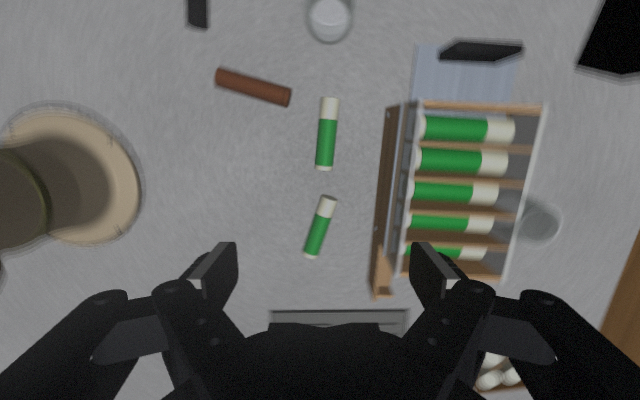

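Wrist picture: the loose sticks are at (327,133) and (320,227), clear of the brown decoy at (253,86). Both cameras give sizes that agree with the list. I grasp the first stick.

move_arm --moves '[{"turn":[0,0,0.1],"translation":[0,0,0],"hand":0.8},{"turn":[0,0,0],"translation":[5,0,30],"hand":0.8},{"turn":[0,0,0],"translation":[5,0,30],"hand":0.8},{"turn":[0,0,0],"translation":[5,0,30],"hand":0.8},{"turn":[0,0,0],"translation":[5,0,30],"hand":0.8},{"turn":[0,0,0],"translation":[5,0,30],"hand":0.8},{"turn":[0,0,0],"translation":[5,0,30],"hand":0.8},{"turn":[0,0,0],"translation":[5,0,30],"hand":0.8},{"turn":[0,0,0],"translation":[5,0,20],"hand":0.8},{"turn":[0,0,0],"translation":[5,0,20],"hand":0.8}]'

```text
time_s: 3.53
eef_pos: [416.6, 116.8, 98.8]
ee_rot: [-0.0, 0.71, 0.704, -0.0]
force: [0.1, 0.3, -0.3]
grip_width: 0.799
grip_force: 0.0
```

Run:
```python
from m import *
im,X=cloud('wrist'); sticks(im,X)
im,X=cloud('top'); sticks(im,X)
go(418,120.4,25,-1)
```

```text
stick px [324. 223.] centre [416.1 121.2] yaw 89.5 len 108.0 top 29.0
stick px [275. 164.] centre [576.4 144.5] yaw 1.3 len 115.0 top 140.0
stick px [288. 164.] centre [578.5 108.7] yaw 3.0 len 115.0 top 139.0
stick px [301. 166.] centre [575.2  73.3] yaw 2.6 len 103.0 top 139.0
stick px [315. 166.] centre [581.5  35. ] yaw 2.8 len 115.0 top 140.0
stick px [328. 167.] centre [577.4  -4.2] yaw 1.7 len 104.0 top 140.0
stick px [337. 225.] centre [418.2 -32.3] yaw 77.2 len 108.0 top 32.0
at [415.5 116.9  98. ] -0.45 shift [ 3.5  2.9 73. ] turn z 0.01
```

move_arm --moves '[{"turn":[0,0,0],"translation":[2,1,20],"hand":0.8},{"turn":[0,0,0],"translation":[2,0,20],"hand":0.8},{"turn":[0,0,0],"translation":[0,0,20],"hand":0.8},{"turn":[0,0,0],"translation":[0,0,13],"hand":0.8},{"turn":[0,0,0],"translation":[0,0,0],"hand":0.8},{"turn":[0,0,0],"translation":[0,0,0],"hand":0.1},{"turn":[0,0,0],"translation":[0,0,0],"hand":0.1},{"turn":[0,0,0],"translation":[0,0,0],"hand":0.1},{"turn":[0,0,0],"translation":[0,0,0],"hand":0.1},{"turn":[0,0,0],"translation":[0,0,0],"hand":0.1}]' --grip_force 40

```text
time_s: 4.47
eef_pos: [418.8, 120.6, 28.6]
ee_rot: [0.001, 0.711, 0.703, 0.001]
force: [-0.9, -1.1, 7.7]
grip_width: 0.331
grip_force: 38.9
```

move_arm --moves '[{"turn":[0,0,0],"translation":[0,0,0],"hand":0.1},{"turn":[0,0,0],"translation":[0,0,-20],"hand":0.1},{"turn":[0,0,0],"translation":[0,0,-20],"hand":0.1},{"turn":[0,0,0],"translation":[0,0,-20],"hand":0.1},{"turn":[0,0,0],"translation":[0,0,-20],"hand":0.1}]'

```text
time_s: 4.88
eef_pos: [418.1, 120.6, 109.0]
ee_rot: [0.0, 0.711, 0.703, 0.0]
force: [1.0, -0.4, -0.6]
grip_width: 0.337
grip_force: 40.1
```

move_arm --moves '[{"turn":[0,0,0],"translation":[-20,-2,-20],"hand":0.1},{"turn":[0,0,0],"translation":[-27,-3,-15],"hand":0.1},{"turn":[0,0,0],"translation":[-27,-3,-15],"hand":0.1},{"turn":[0,0,0],"translation":[-27,-3,-15],"hand":0.1},{"turn":[0,0,0],"translation":[-27,-3,-15],"hand":0.1},{"turn":[0,0,0],"translation":[-27,-3,-15],"hand":0.1},{"turn":[0,0,0],"translation":[-27,-3,-15],"hand":0.1},{"turn":[0,0,0],"translation":[-27,-3,-15],"hand":0.1},{"turn":[0,0,0],"translation":[-27,-3,-15],"hand":0.1},{"turn":[0,0,0],"translation":[-27,-3,-15],"hand":0.1}]'

```text
time_s: 5.72
eef_pos: [385.3, -143.2, 263.9]
ee_rot: [0.001, 0.711, 0.703, 0.0]
force: [0.5, -0.4, -1.1]
grip_width: 0.331
grip_force: 40.1
```

move_arm --moves '[{"turn":[0,0,0],"translation":[-27,-3,-15],"hand":0.1},{"turn":[0,0,0],"translation":[-27,-3,-15],"hand":0.1},{"turn":[0,0,0],"translation":[-27,-3,-15],"hand":0.1},{"turn":[0,0,0],"translation":[-27,-3,-15],"hand":0.1},{"turn":[0,0,0],"translation":[-27,-3,-5],"hand":0.1},{"turn":[0,0,0.12],"translation":[0,0,0],"hand":0.1},{"turn":[0,0,0.12],"translation":[0,0,0],"hand":0.1},{"turn":[0,0,0.12],"translation":[0,0,0],"hand":0.1},{"turn":[0,0,0.12],"translation":[0,0,0],"hand":0.1},{"turn":[0,0,0.12],"translation":[0,0,0],"hand":0.1}]'

```text
time_s: 6.55
eef_pos: [369.1, -276.7, 328.0]
ee_rot: [0.0, 0.889, 0.459, 0.0]
force: [0.6, 0.9, -0.9]
grip_width: 0.333
grip_force: 40.2
```

move_arm --moves '[{"turn":[0,0,0.12],"translation":[0,0,0],"hand":0.1},{"turn":[0,0,0.12],"translation":[0,0,0],"hand":0.1},{"turn":[0,0,0.12],"translation":[0,0,0],"hand":0.1},{"turn":[0,0,0.12],"translation":[0,0,0],"hand":0.1},{"turn":[0,0,0.12],"translation":[0,0,0],"hand":0.1},{"turn":[0,0,0.12],"translation":[0,0,0],"hand":0.1},{"turn":[0,0,0.12],"translation":[0,0,0],"hand":0.1},{"turn":[0,0,0.1],"translation":[0,0,0],"hand":0.1}]'

```text
time_s: 7.22
eef_pos: [369.1, -276.6, 328.0]
ee_rot: [0.0, 1.0, 0.007, 0.0]
force: [-0.3, -0.1, -1.0]
grip_width: 0.333
grip_force: 40.3
```

Run:
```python
from m import *
print(pose(), sense()['grip_width'])
im,X=cloud('wrist'); cv2.imwrite('pics/w2.png',im); np.save('w2.npy',X); sticks(im,X)
```

```text
(array([ 369.1, -276.6,  328. ]), np.float64(-89.24)) 0.3327204193874167
stick px [164. 130.] centre [419.1 -34.2] yaw 75.5 len 110.0 top 29.0
stick px [323. 271.] centre [ 378.  -275.8] yaw 0.3 len 89.0 top 328.0
```

View pics/w2.png

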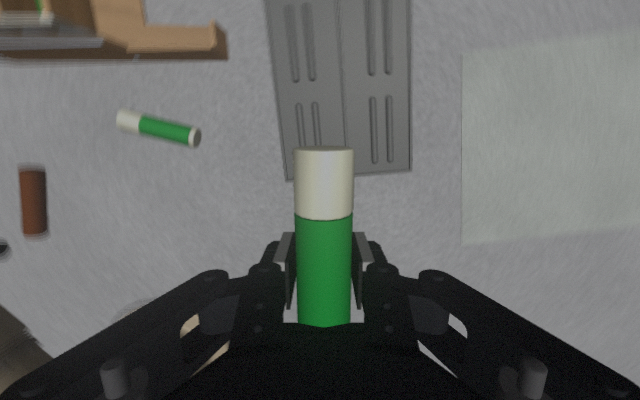

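Wrist picture: the stick is held squarely. The tray's near edge runs from (287,180) to (411,171), with rib pairs at (307,125), (382,130), (302,42) and (378,35). I fit the tray's edges.

```bash
cat > tray.py <<'E'
from m import *
im=cv2.imread('pics/w2.png'); X=np.load('w2.npy')
T=tool(); c=capture('wrist'); A=T@np.array(c['T_tool_cam'])
f=200/np.tan(np.radians(c['vertical_fov'])/2); K=np.array([[f,0,c['cx']],[0,f,c['cy']],[0,0,1.]])
def plane(px,z):
    d=(np.asarray(px,float)-[c['cx'],c['cy']])/f; r=d.copy()
    for _ in range(8): r=d/(1+c['k1']*(r**2).sum(-1,keepdims=True))
    D=np.c_[r,np.ones(len(r))]@A[:3,:3].T; return (A[:3,3]+D*((z-A[2,3])/D[:,2])[:,None])[:,:2]
print('stick2 check',X[130,164].round(), plane([[164,130]],29).round())
g=cv2.GaussianBlur(cv2.cvtColor(im,cv2.COLOR_BGR2GRAY),(0,0),1.2).astype(float)
print(g[60,250:430:6].astype(int))
def edges(rows,u0,u1,sgn):
    out=[]
    for v in rows:
        d=np.gradient(g[v,u0:u1])*sgn; k=d.argmax(); out.append((u0+k,v))
    return np.array(out)
Lf=edges(range(5,170,5),255,300,-1); Rt=edges(range(5,165,5),400,422,1)
cols=[u for u in range(300,405,5) if not 285<u<362]; bt=[]
for u in list(range(365,405,3)):
    d=np.gradient(g[160:190,u]); bt.append((u,160+d.argmax()))
for n,p in (('L',Lf),('R',Rt),('B',np.array(bt))):
    P=plane(p,9.).astype(np.float32); l=cv2.fitLine(P,cv2.DIST_HUBER,0,.01,.01).ravel()
    r=(P-l[2:])@np.array([-l[1],l[0]]); print(n,np.degrees(np.arctan2(l[1],l[0])).round(2),l[2:].round(1),'res',np.median(abs(r)).round(2))
    globals()[n]=l
th=np.arctan2(L[1],L[0]); th2=np.arctan2(R[1],R[0])
th=(th+np.pi/2)%np.pi-np.pi/2; th2=(th2+np.pi/2)%np.pi-np.pi/2; t=(th+th2)/2
e=np.array([np.cos(t),np.sin(t)]); n=np.array([-e[1],e[0]])
wl,wr=L[2:]@n,R[2:]@n; b=B[2:]@e
print('width',wl-wr,'yaw',np.degrees(t)); C=e*(b+131)+n*(wl+wr)/2; print('centre',C.round(1))
for i,(a,bb) in enumerate([(-64,-55),(64,-55),(-64,55),(64,55)]): print('place',i+1,(C+a*e+bb*n).round(1))
# rib check: pixel rib mid near
print('rib mids', plane([[307,125],[382,130],[302,42],[378,35]],9).round(1))
E
python3 tray.py
```

```text
stick2 check [421. -47.  28.] [[422. -47.]]
[136 137 136 130  99 107 107  94  99 108  95 106 112 112 112  99 113 114
 114 113  92 110 109  97 113 115 109 121 136 134]
L 5.16 [ 483.6 -202.6] res 0.33
R 5.06 [ 503.3 -400.4] res 0.01
B -83.98 [ 358.2 -371.8] res 0.44
width 198.80928 yaw 5.109975
centre [ 483.5 -302.4]
place 1 [ 424.7 -362.9]
place 2 [ 552.2 -351.5]
place 3 [ 414.9 -253.3]
place 4 [ 542.4 -241.9]
rib mids [[ 430.9 -251.1]
 [ 424.5 -363.8]
 [ 542.7 -244.9]
 [ 552.3 -350.3]]
```

move_arm --moves '[{"turn":[0,0,-0.076],"translation":[0,0,0],"hand":0.1},{"turn":[0,0,0],"translation":[19.5,10.1,27],"hand":0.1},{"turn":[0,0,0],"translation":[19.5,10.1,27],"hand":0.1},{"turn":[0,0,0],"translation":[19.5,10.1,27],"hand":0.1},{"turn":[0,0,0],"translation":[19.5,10.1,27],"hand":0.1},{"turn":[0,0,0],"translation":[19.5,10.1,27],"hand":0.1},{"turn":[0,0,0],"translation":[19.5,10.1,27],"hand":0.1},{"turn":[0,0,0],"translation":[19.5,10.1,27],"hand":0.1},{"turn":[0,0,0],"translation":[19.5,10.1,27],"hand":0.1},{"turn":[0,0,0],"translation":[19.5,10.1,27],"hand":0.1}]'

```text
time_s: 8.15
eef_pos: [553.6, -351.0, 83.3]
ee_rot: [0.0, 0.999, 0.049, 0.0]
force: [-0.5, -0.3, 0.0]
grip_width: 0.33
grip_force: 43.5
```

Run:
```python
from m import *
go(552.2,-351.5,34,-84.9); print(sense()['grip_width'])
im,X=cloud('wrist'); sticks(im,X); cv2.imwrite('pics/w3.png',im)
```

```text
at [ 553.6 -351.    83.3] -84.33 shift [-1.5  0.4 49.3] turn z 0.01
0.3301095624827849
stick px [323. 271.] centre [ 562.5 -349.3] yaw 5.6 len 89.0 top 83.0
```

View pics/w3.png

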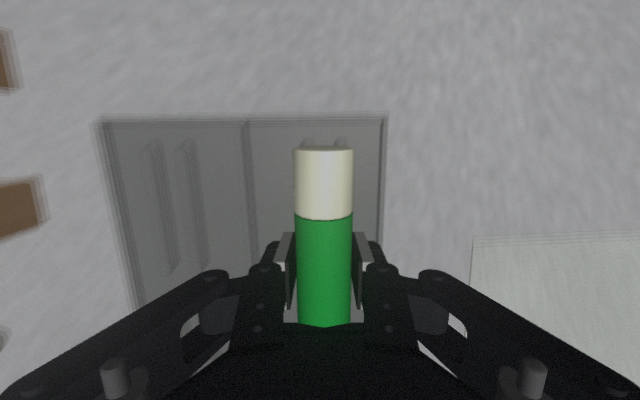

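Aligned with the ribs, which show at (305,145) and (340,145). I lower and release.

move_arm --moves '[{"turn":[0,0,0.01],"translation":[-1.5,0.4,15],"hand":0.1},{"turn":[0,0,0],"translation":[0,0,15],"hand":0.1},{"turn":[0,0,0],"translation":[0,0,10],"hand":0.1},{"turn":[0,0,0],"translation":[0,0,4],"hand":0.1},{"turn":[0,0,0],"translation":[0,0,2],"hand":0.1},{"turn":[0,0,0],"translation":[0,0,1],"hand":0.1},{"turn":[0,0,0],"translation":[0,0,0],"hand":0.1}]'

```text
time_s: 8.78
eef_pos: [551.5, -351.5, 38.1]
ee_rot: [0.0, 0.999, 0.043, 0.0]
force: [-0.8, -0.4, -0.4]
grip_width: 0.333
grip_force: 43.6
```

move_arm --moves '[{"turn":[0,0,0],"translation":[0,0,1],"hand":0.1},{"turn":[0,0,0],"translation":[0,0,1],"hand":0.1},{"turn":[0,0,0],"translation":[0,0,0.5],"hand":0.1},{"turn":[0,0,0],"translation":[0,0,0],"hand":0.1}]'

```text
time_s: 9.12
eef_pos: [551.4, -351.3, 35.2]
ee_rot: [0.0, 0.999, 0.042, 0.0]
force: [0.2, -0.7, 1.4]
grip_width: 0.327
grip_force: 43.9
```

move_arm --moves '[{"turn":[0,0,0],"translation":[0,0,0],"hand":0.4},{"turn":[0,0,0],"translation":[0,0,0],"hand":0.5},{"turn":[0,0,0],"translation":[0,0,0],"hand":0.55},{"turn":[0,0,0],"translation":[0,0,0],"hand":0.6},{"turn":[0,0,0],"translation":[0,0,0],"hand":0.6},{"turn":[0,0,0],"translation":[0,0,-10],"hand":0.6},{"turn":[0,0,0],"translation":[0,0,-25],"hand":0.6},{"turn":[0,0,0],"translation":[0,0,-35],"hand":0.6},{"turn":[0,0,0],"translation":[0,0,-35],"hand":0.8},{"turn":[0,0,0],"translation":[0,0,-35],"hand":0.8}]'

```text
time_s: 9.95
eef_pos: [551.1, -351.1, 177.3]
ee_rot: [0.0, 0.999, 0.042, 0.0]
force: [2.1, -0.3, 0.5]
grip_width: 0.802
grip_force: 0.0
```

move_arm --moves '[{"turn":[0,0,-0.12],"translation":[-15,-18,-12],"hand":0.8},{"turn":[0,0,-0.12],"translation":[-15,-18,-12],"hand":0.8},{"turn":[0,0,-0.12],"translation":[-15,-18,-12],"hand":0.8},{"turn":[0,0,-0.12],"translation":[-15,-18,-12],"hand":0.8},{"turn":[0,0,-0.12],"translation":[-15,-18,-12],"hand":0.8},{"turn":[0,0,-0.12],"translation":[-15,-18,-12],"hand":0.8},{"turn":[0,0,-0.12],"translation":[-15,-18,-12],"hand":0.8},{"turn":[0,0,-0.12],"translation":[-15,-18,0],"hand":0.8},{"turn":[0,0,-0.12],"translation":[-15,-18,0],"hand":0.8}]'

```text
time_s: 10.7
eef_pos: [359.0, -289.3, 260.3]
ee_rot: [0.001, 0.833, 0.553, 0.0]
force: [-0.4, 0.1, 0.5]
grip_width: 0.801
grip_force: 0.0
```

Run:
```python
from m import *
im,X=cloud('top'); sticks(im,X)
im,X=cloud('wrist'); sticks(im,X); go(419,-34,130,-14.5)
```

```text
stick px [275. 164.] centre [576.5 144.4] yaw 2.1 len 116.0 top 139.0
stick px [288. 164.] centre [578.5 108.7] yaw 3.0 len 115.0 top 139.0
stick px [301. 166.] centre [575.7  73.3] yaw 2.3 len 104.0 top 139.0
stick px [314. 166.] centre [581.5  34.8] yaw 3.2 len 115.0 top 139.0
stick px [328. 167.] centre [577.3  -4.4] yaw 1.9 len 105.0 top 139.0
stick px [439. 191.] centre [ 548.4 -349.1] yaw 5.1 len 108.0 top 35.0
stick px [337. 225.] centre [418.3 -32.3] yaw 77.4 len 108.0 top 32.0
stick px [478. 164.] centre [ 548.9 -347.7] yaw 6.1 len 109.0 top 34.0
at [ 358.1 -289.9  260. ] -23.15 shift [259.4 -44.7 129.6] turn z -0.151
```

move_arm --moves '[{"turn":[0,0,-0.12],"translation":[0,0,0],"hand":0.8},{"turn":[0,0,-0.031],"translation":[26,-0.5,14],"hand":0.8},{"turn":[0,0,0],"translation":[30,-0.5,14],"hand":0.8},{"turn":[0,0,0],"translation":[30,-0.5,14],"hand":0.8},{"turn":[0,0,0],"translation":[30,-0.5,14],"hand":0.8},{"turn":[0,0,0],"translation":[30,-0.5,14],"hand":0.8},{"turn":[0,0,0],"translation":[30,-0.5,14],"hand":0.8},{"turn":[0,0,0],"translation":[30,-0.5,14],"hand":0.8},{"turn":[0,0,0],"translation":[30,-0.5,16],"hand":0.8},{"turn":[0,0,0],"translation":[27,-0.5,16],"hand":0.8}]'

```text
time_s: 11.63
eef_pos: [423.5, -32.4, 128.7]
ee_rot: [0.001, 0.792, 0.611, 0.0]
force: [0.0, -0.3, 0.5]
grip_width: 0.801
grip_force: 0.0
```

Run:
```python
from m import *
im,X=cloud('wrist'); sticks(im,X); go(418.8,-33.5,34,-14.5)
```

```text
stick px [613.  26.] centre [547.1  36.3] yaw 17.0 len 26.0 top 137.0
stick px [618. 136.] centre [555.4  -4.1] yaw 163.0 len 42.0 top 138.0
stick px [320. 214.] centre [419.2 -32.6] yaw 77.0 len 109.0 top 29.0
at [422.4 -28.9 126.1] -14.62 shift [-5.5 -2.  92.1] turn z -0.002
```

move_arm --moves '[{"turn":[0,0,-0.02],"translation":[-2.5,-1.5,20],"hand":0.8},{"turn":[0,0,0],"translation":[-2,-1,25],"hand":0.8},{"turn":[0,0,0],"translation":[0,0,25],"hand":0.8},{"turn":[0,0,0],"translation":[0,0,15],"hand":0.8},{"turn":[0,0,0],"translation":[0,0,6],"hand":0.8},{"turn":[0,0,0],"translation":[0,0,0],"hand":0.1},{"turn":[0,0,0],"translation":[0,0,0],"hand":0.1},{"turn":[0,0,0],"translation":[0,0,0],"hand":0.1},{"turn":[0,0,0],"translation":[0,0,0],"hand":0.1},{"turn":[0,0,0],"translation":[0,0,0],"hand":0.1}]' --grip_force 45

```text
time_s: 12.52
eef_pos: [420.0, -38.2, 39.1]
ee_rot: [0.001, 0.785, 0.619, 0.001]
force: [-1.5, 1.0, 6.3]
grip_width: 0.292
grip_force: 42.0
```

move_arm --moves '[{"turn":[0,0,0],"translation":[0,0,0],"hand":0.1},{"turn":[0,0,0],"translation":[0,0,-20],"hand":0.1},{"turn":[0,0,0],"translation":[0,0,-25],"hand":0.1},{"turn":[0,0,0],"translation":[0,0,-25],"hand":0.1},{"turn":[0,0,0],"translation":[0,0,-20],"hand":0.1}]'

```text
time_s: 12.93
eef_pos: [419.6, -38.2, 130.3]
ee_rot: [0.001, 0.785, 0.619, 0.001]
force: [-0.2, 0.3, -0.7]
grip_width: 0.285
grip_force: 41.0
```

Run:
```python
from m import *
go(424.7,-362.9,120,-84.9); print(sense()['grip_width'])
im,X=cloud('wrist'); sticks(im,X); cv2.imwrite('pics/w4.png',im)
```

```text
at [419.6 -38.2 130.3] -13.48 shift [-314.6   80.6   10.6] turn z 1.247
0.2852875793565307
stick px [633.  30.] centre [553.3   8.8] yaw 112.3 len 70.0 top 137.0
stick px [633. 129.] centre [537.3  16. ] yaw 128.1 len 97.0 top 137.0
stick px [324. 263.] centre [420.8 -29.9] yaw 76.6 len 103.0 top 120.0
```

The grip is on the upper half of the stick (24 mm wide), so I set the stick back down and take it lower.

move_arm --moves '[{"turn":[0,0,0],"translation":[0,0,30],"hand":0.1},{"turn":[0,0,0],"translation":[0,0,30],"hand":0.1},{"turn":[0,0,0],"translation":[0,0,20],"hand":0.1},{"turn":[0,0,0],"translation":[0,0,7],"hand":0.1},{"turn":[0,0,0],"translation":[0,0,3],"hand":0.1},{"turn":[0,0,0],"translation":[0,0,0],"hand":0.1},{"turn":[0,0,0],"translation":[0,0,0],"hand":0.35},{"turn":[0,0,0],"translation":[0,0,0],"hand":0.5},{"turn":[0,0,0],"translation":[0,0,0],"hand":0.65},{"turn":[0,0,0],"translation":[0,0,0],"hand":0.8}]'

```text
time_s: 13.82
eef_pos: [419.5, -38.2, 38.2]
ee_rot: [0.0, 0.785, 0.619, 0.0]
force: [-0.7, -0.5, -0.1]
grip_width: 0.766
grip_force: 0.0
```

Run:
```python
from m import *
print(pose(),sense()['force'].round(1),sense()['grip_width'])
im,X=cloud('wrist'); sticks(im,X); cv2.imwrite('pics/w5.png',im)
im,X=cloud('top'); sticks(im,X)
```

```text
(array([419.5, -38.2,  38.2]), np.float64(-13.47)) [-0.7 -0.5 -0.1] 0.7656990904457526
stick px [324. 263.] centre [420.9 -29.5] yaw 76.6 len 102.0 top 29.0
stick px [275. 164.] centre [576.4 146.8] yaw 1.5 len 116.0 top 140.0
stick px [288. 164.] centre [578.7 108.7] yaw 3.2 len 115.0 top 138.0
stick px [301. 166.] centre [580.3  73.4] yaw 2.4 len 114.0 top 140.0
stick px [314. 166.] centre [581.   34.8] yaw 3.3 len 117.0 top 139.0
stick px [328. 167.] centre [577.5  -4.4] yaw 1.6 len 104.0 top 139.0
stick px [439. 192.] centre [ 548.3 -349.3] yaw 7.8 len 109.0 top 36.0
```

View pics/w5.png

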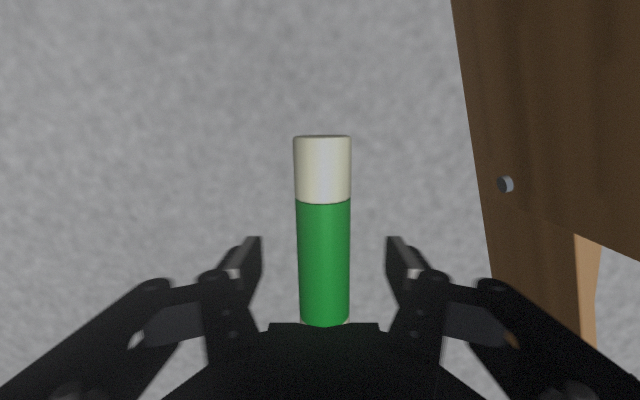

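The stick lies between the open fingers at (324,230). I go 9 mm deeper and 5 mm forward, then regrip.

move_arm --moves '[{"turn":[0,0,0],"translation":[2.5,0,0],"hand":0.8},{"turn":[0,0,0],"translation":[2.5,0,5],"hand":0.8},{"turn":[0,0,0],"translation":[0,0,4],"hand":0.8},{"turn":[0,0,0],"translation":[0,0,0],"hand":0.8},{"turn":[0,0,0],"translation":[0,0,0],"hand":0.1},{"turn":[0,0,0],"translation":[0,0,0],"hand":0.1},{"turn":[0,0,0],"translation":[0,0,0],"hand":0.1},{"turn":[0,0,0],"translation":[0,0,0],"hand":0.1},{"turn":[0,0,0],"translation":[0,0,0],"hand":0.1},{"turn":[0,0,0],"translation":[0,0,0],"hand":0.1}]'

```text
time_s: 14.75
eef_pos: [420.6, -33.3, 29.1]
ee_rot: [0.0, 0.785, 0.619, 0.0]
force: [-0.2, 0.4, 5.4]
grip_width: 0.33
grip_force: 44.2
```

move_arm --moves '[{"turn":[0,0,0],"translation":[0,0,-20],"hand":0.1},{"turn":[0,0,0],"translation":[0,0,-25],"hand":0.1},{"turn":[0,0,0],"translation":[0,0,-25],"hand":0.1},{"turn":[0,0,0],"translation":[0,0,-20],"hand":0.1}]'

```text
time_s: 15.08
eef_pos: [420.5, -33.2, 120.3]
ee_rot: [0.0, 0.785, 0.619, 0.0]
force: [1.1, -0.1, -0.8]
grip_width: 0.332
grip_force: 44.7
```

Run:
```python
from m import *
go(424.7,-362.9,120,-84.9); print(sense()['grip_width'])
im,X=cloud('wrist'); sticks(im,X); cv2.imwrite('pics/w4.png',im)
```

```text
at [420.5 -33.2 120.3] -13.47 shift [-319.6   80.9    0.4] turn z 1.247
0.3320242953666645
stick px [324. 271.] centre [422.4 -23.3] yaw 76.3 len 89.0 top 120.0
```

move_arm --moves '[{"turn":[0,0,0],"translation":[-32,8.1,-5],"hand":0.1},{"turn":[0,0,0],"translation":[-32,8.1,-5],"hand":0.1},{"turn":[0,0,0],"translation":[-32,8.1,0],"hand":0.1},{"turn":[0,0,0],"translation":[-32,8.1,0],"hand":0.1},{"turn":[0,0,0],"translation":[-32,8.1,0],"hand":0.1},{"turn":[0,0,0],"translation":[-32,8.1,0],"hand":0.1},{"turn":[0,0,0],"translation":[-32,8.1,0],"hand":0.1},{"turn":[0,0,0],"translation":[-32,8.1,0],"hand":0.1},{"turn":[0,0,0],"translation":[-32,8.1,0],"hand":0.1},{"turn":[0,0,0],"translation":[-32,8.1,0],"hand":0.1}]'

```text
time_s: 15.97
eef_pos: [424.2, -364.8, 128.1]
ee_rot: [-0.0, 0.785, 0.619, 0.0]
force: [0.7, -0.3, -0.3]
grip_width: 0.334
grip_force: 44.7
```

move_arm --moves '[{"turn":[0,0,0.12],"translation":[0,0,0],"hand":0.1},{"turn":[0,0,0.12],"translation":[0,0,0],"hand":0.1},{"turn":[0,0,0.12],"translation":[0,0,0],"hand":0.1},{"turn":[0,0,0.12],"translation":[0,0,0],"hand":0.1},{"turn":[0,0,0.12],"translation":[0,0,0],"hand":0.1},{"turn":[0,0,0.12],"translation":[0,0,0],"hand":0.1},{"turn":[0,0,0.12],"translation":[0,0,0],"hand":0.1},{"turn":[0,0,0.12],"translation":[0,0,0],"hand":0.1},{"turn":[0,0,0.12],"translation":[0,0,0],"hand":0.1},{"turn":[0,0,0.12],"translation":[0,0,0],"hand":0.1}]'

```text
time_s: 16.8
eef_pos: [424.5, -363.1, 128.1]
ee_rot: [-0.0, 0.998, 0.065, -0.0]
force: [-0.5, -0.1, -0.7]
grip_width: 0.33
grip_force: 44.9
```

Run:
```python
from m import *
go(424.7,-362.9,35,-84.9); s=sense(); print(s['grip_width'],s['force'].round(1))
im,X=cloud('wrist'); sticks(im,X)
```

```text
at [ 424.5 -363.1  128.1] -82.57 shift [ 0.3 -0.1 93.1] turn z 0.041
0.33026552074723753 [-0.5 -0.1 -0.7]
stick px [330.  50.] centre [ 531.7 -350.9] yaw 4.9 len 73.0 top 34.0
stick px [323. 271.] centre [ 433.1 -361.1] yaw 7.8 len 90.0 top 128.0
```

move_arm --moves '[{"turn":[0,0,0.041],"translation":[0,0,0],"hand":0.1},{"turn":[0,0,0],"translation":[0,0,25],"hand":0.1},{"turn":[0,0,0],"translation":[0,0,25],"hand":0.1},{"turn":[0,0,0],"translation":[0,0,20],"hand":0.1},{"turn":[0,0,0],"translation":[0,0,13],"hand":0.1},{"turn":[0,0,0],"translation":[0,0,5],"hand":0.1},{"turn":[0,0,0],"translation":[0,0,3],"hand":0.1},{"turn":[0,0,0],"translation":[0,0,2],"hand":0.1},{"turn":[0,0,0],"translation":[0,0,0],"hand":0.1}]'

```text
time_s: 17.6
eef_pos: [424.8, -363.5, 36.2]
ee_rot: [0.0, 0.999, 0.048, 0.0]
force: [-0.4, -1.2, -1.0]
grip_width: 0.333
grip_force: 44.9
```

move_arm --moves '[{"turn":[0,0,0],"translation":[0,0,0],"hand":0.4},{"turn":[0,0,0],"translation":[0,0,0],"hand":0.5},{"turn":[0,0,0],"translation":[0,0,0],"hand":0.55},{"turn":[0,0,0],"translation":[0,0,0],"hand":0.6},{"turn":[0,0,0],"translation":[0,0,0],"hand":0.6},{"turn":[0,0,0],"translation":[0,0,-10],"hand":0.6},{"turn":[0,0,0],"translation":[0,0,-25],"hand":0.6},{"turn":[0,0,0],"translation":[0,0,-35],"hand":0.6},{"turn":[0,0,0],"translation":[0,0,-40],"hand":0.6},{"turn":[0,0,0],"translation":[0,0,-40],"hand":0.6}]'

```text
time_s: 18.43
eef_pos: [424.3, -362.9, 188.2]
ee_rot: [-0.0, 0.999, 0.047, -0.0]
force: [0.2, -0.4, 0.4]
grip_width: 0.596
grip_force: 0.0
```

Run:
```python
from m import *
im,X=cloud('top'); sticks(im,X); cv2.imwrite('pics/top2.png',im)
# box sides refined from wall tops z~163, y<=175
q=np.zeros(X.shape[:2],bool); q[125:205,262:345]=1; q&=abs(X[...,2]-163)<7
print('box',cv2.minAreaRect(X[q][:,:2].astype(np.float32)))
q=np.zeros(X.shape[:2],bool); q[125:205,240:260]=1; q&=abs(X[...,2]-155)<7
print('tab',cv2.minAreaRect(X[q][:,:2].astype(np.float32)))
go(567.5,226,250,92.6)
```

```text
stick px [275. 164.] centre [576.5 144.5] yaw 2.0 len 116.0 top 139.0
stick px [288. 164.] centre [578.3 108.7] yaw 3.1 len 115.0 top 140.0
stick px [301. 166.] centre [580.3  73.7] yaw 2.8 len 114.0 top 139.0
stick px [315. 166.] centre [581.7  34.6] yaw 3.0 len 115.0 top 139.0
stick px [328. 167.] centre [582.7  -4.3] yaw 1.7 len 115.0 top 139.0
stick px [439. 191.] centre [ 548.6 -349.6] yaw 7.3 len 108.0 top 36.0
box ((575.1331787109375, 71.9501953125), (136.4575958251953, 202.78944396972656), 2.291623592376709)
tab ((567.974609375, 226.99441528320312), (69.93321228027344, 12.328912734985352), 4.907334327697754)
at [ 426.3 -365.2  196.7] -84.55 shift [ 197.  -574.5  -58.4] turn z -3.092
```

move_arm --moves '[{"turn":[0,0,0.051],"translation":[0,0,-20],"hand":0.55},{"turn":[0,0,0],"translation":[8.4,-29.3,-20],"hand":0.55},{"turn":[0,0,0],"translation":[8.4,-29.3,-20],"hand":0.55},{"turn":[0,0,0],"translation":[8.4,-29.3,0],"hand":0.55},{"turn":[0,0,0],"translation":[8.4,-29.3,0],"hand":0.55},{"turn":[0,0,0],"translation":[8.4,-29.3,0],"hand":0.55},{"turn":[0,0,0],"translation":[8.4,-29.3,0],"hand":0.55},{"turn":[0,0,0],"translation":[8.4,-29.3,0],"hand":0.55},{"turn":[0,0,0],"translation":[8.4,-29.3,0],"hand":0.55},{"turn":[0,0,0],"translation":[8.4,-29.3,0],"hand":0.55}]'

```text
time_s: 19.32
eef_pos: [488.7, -95.0, 246.4]
ee_rot: [0.0, 1.0, 0.022, 0.0]
force: [0.2, -0.2, -0.5]
grip_width: 0.554
grip_force: 0.0
```

move_arm --moves '[{"turn":[0,0,0],"translation":[8.4,-29.3,0],"hand":0.55},{"turn":[0,0,0],"translation":[8.4,-29.3,0],"hand":0.55},{"turn":[0,0,0],"translation":[8.4,-29.3,0],"hand":0.55},{"turn":[0,0,0],"translation":[8.4,-29.3,0],"hand":0.55},{"turn":[0,0,0],"translation":[8.4,-29.3,0],"hand":0.55},{"turn":[0,0,0],"translation":[8.4,-29.3,0],"hand":0.55},{"turn":[0,0,0],"translation":[8.4,-29.3,0],"hand":0.55},{"turn":[0,0,0],"translation":[8.4,-29.3,0],"hand":0.55},{"turn":[0,0,0],"translation":[8.4,-29.3,0],"hand":0.55},{"turn":[0,0,0],"translation":[8.4,-29.3,0],"hand":0.55}]'

```text
time_s: 20.15
eef_pos: [559.7, 201.5, 246.4]
ee_rot: [-0.0, 1.0, 0.022, 0.0]
force: [1.0, -1.0, -0.2]
grip_width: 0.548
grip_force: 0.0
```

Run:
```python
from m import *
go(568,226.9,160,-87.5); print(sense()['grip_width'])
im,X=cloud('wrist'); cv2.imwrite('pics/w6.png',im)
Z=X[...,2]; q=(abs(Z-155)<7)&(X[...,1]>195)&(X[...,1]<250)&(X[...,0]>515)&(X[...,0]<620)&(im.max(-1)<70); P=X[q][:,:2].astype(np.float32); print(len(P),cv2.minAreaRect(P) if len(P) else 0)
im,X=cloud('top'); sticks(im,X)
```

```text
at [559.7 201.5 246.4] -87.48 shift [  9.3 -25.   86.4] turn z 0.0
0.5478087828486242
754 ((569.6888427734375, 229.13636779785156), (66.6343765258789, 7.96535062789917), 2.3126742839813232)
stick px [275. 164.] centre [576.3 143.9] yaw 1.1 len 116.0 top 139.0
stick px [288. 164.] centre [578.3 108.7] yaw 3.3 len 115.0 top 139.0
stick px [301. 166.] centre [575.4  73.2] yaw 2.4 len 104.0 top 139.0
stick px [315. 166.] centre [581.4  34.2] yaw 2.7 len 115.0 top 139.0
stick px [328. 167.] centre [577.3  -4.5] yaw 1.8 len 105.0 top 139.0
stick px [439. 191.] centre [ 547.5 -348.7] yaw 7.5 len 108.0 top 36.0
stick px [444. 233.] centre [ 422.6 -363.1] yaw 6.7 len 108.0 top 37.0
```

View pics/w6.png

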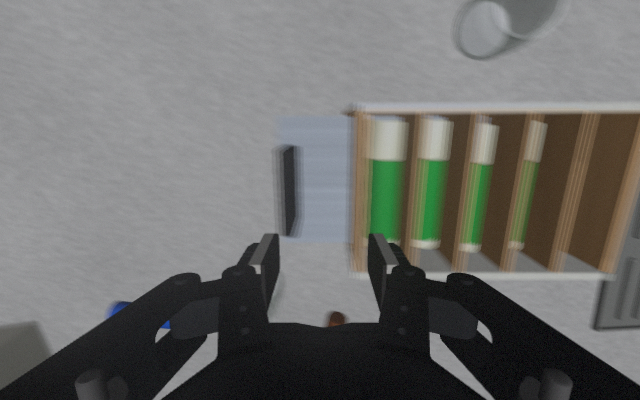

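Wrist picture: the gate tab is at (290,190) and sticks 5 to 2 show in their chutes. The top camera confirms both laid sticks at their places. I grip the tab.

move_arm --moves '[{"turn":[0,0,0],"translation":[9.3,-26,0],"hand":0.55},{"turn":[0,0,0],"translation":[0,0,25],"hand":0.55},{"turn":[0,0,0],"translation":[0,0,25],"hand":0.55},{"turn":[0,0,0],"translation":[0,0,20],"hand":0.55},{"turn":[0,0,0],"translation":[0,0,15],"hand":0.55},{"turn":[0,0,0],"translation":[0,0,0],"hand":0.55}]'

```text
time_s: 20.75
eef_pos: [566.5, 225.4, 158.0]
ee_rot: [0.001, 1.0, 0.022, -0.003]
force: [-0.2, 0.2, 0.1]
grip_width: 0.547
grip_force: 0.0
```

move_arm --moves '[{"turn":[0,0,0],"translation":[0,0,0],"hand":0},{"turn":[0,0,0],"translation":[0,0,0],"hand":0},{"turn":[0,0,0],"translation":[0,0,0],"hand":0},{"turn":[0,0,0],"translation":[0,0,0],"hand":0},{"turn":[0,0,0],"translation":[0,0,0],"hand":0},{"turn":[0,0,0],"translation":[0,0,0],"hand":0},{"turn":[0,0,0],"translation":[0,0,0],"hand":0}]' --grip_force 30

```text
time_s: 21.33
eef_pos: [568.4, 226.3, 162.5]
ee_rot: [-0.0, 1.0, 0.022, 0.001]
force: [-0.9, -0.4, 6.4]
grip_width: 0.125
grip_force: 31.7
```

Run:
```python
from m import *
s=sense(); print(pose(),s['force'].round(1),s['grip_width'],s['grip_force'])
```

```text
(array([568.4, 226.3, 162.5]), np.float64(-87.49)) [-0.9 -0.4  6.4] 0.1247630047966266 31.737107634544373
```

move_arm --moves '[{"turn":[0,0,0],"translation":[0,-5,0],"hand":0},{"turn":[0,0,0],"translation":[0,-5,0],"hand":0},{"turn":[0,0,0],"translation":[0,-5,0],"hand":0},{"turn":[0,0,0],"translation":[0,-5,0],"hand":0},{"turn":[0,0,0],"translation":[0,-5,0],"hand":0},{"turn":[0,0,0],"translation":[0,-5,0],"hand":0},{"turn":[0,0,0],"translation":[0,-5,0],"hand":0},{"turn":[0,0,0],"translation":[0,-5,0],"hand":0},{"turn":[0,0,0],"translation":[0,-2,0],"hand":0},{"turn":[0,0,0],"translation":[0,0,0],"hand":0}]'

```text
time_s: 22.17
eef_pos: [566.6, 268.4, 162.5]
ee_rot: [-0.0, 1.0, 0.022, 0.001]
force: [-0.6, -0.6, 6.3]
grip_width: 0.131
grip_force: 31.7
```

Run:
```python
from m import *
s=sense(); print(pose(),s['force'].round(1),s['grip_width'],s['grip_force'])
im,X=cloud('top'); sticks(im,X)
q=np.zeros(X.shape[:2],bool); q[125:205,225:262]=1; q&=abs(X[...,2]-155)<7
```

```text
(array([566.6, 268.4, 162.5]), np.float64(-87.47)) [-0.6 -0.6  6.3] 0.13111351140475275 31.71416938304901
stick px [274. 164.] centre [576.1 152.3] yaw 2.6 len 116.0 top 138.0
stick px [288. 164.] centre [578.2 111.9] yaw 3.6 len 115.0 top 139.0
stick px [301. 166.] centre [580.5  73.7] yaw 0.4 len 115.0 top 139.0
stick px [314. 165.] centre [581.5  36.2] yaw 1.2 len 115.0 top 139.0
stick px [348. 174.] centre [572.7 -65.5] yaw 1.3 len 120.0 top 66.0
stick px [439. 191.] centre [ 548.1 -349.2] yaw 7.2 len 108.0 top 36.0
stick px [444. 233.] centre [ 422.7 -363.3] yaw 6.0 len 109.0 top 36.0
```

move_arm --moves '[{"turn":[0,0,0],"translation":[0,0,0],"hand":0.3},{"turn":[0,0,0],"translation":[0,0,0],"hand":0.5},{"turn":[0,0,0],"translation":[0,0,0],"hand":0.55},{"turn":[0,0,0],"translation":[0,0,0],"hand":0.55},{"turn":[0,0,0],"translation":[0,0,-15],"hand":0.55},{"turn":[0,0,0],"translation":[0,0,-25],"hand":0.55},{"turn":[0,0,0],"translation":[0,0,-30],"hand":0.55},{"turn":[0,0,0],"translation":[0,0,-30],"hand":0.55}]'

```text
time_s: 22.88
eef_pos: [565.7, 268.2, 261.7]
ee_rot: [0.0, 1.0, 0.022, -0.001]
force: [0.8, -0.1, 0.2]
grip_width: 0.549
grip_force: 0.0
```

move_arm --moves '[{"turn":[0,0,0],"translation":[0,31.8,0],"hand":0.8},{"turn":[0,0,0],"translation":[0,31.8,0],"hand":0.8},{"turn":[0,0,0],"translation":[0,31.8,0],"hand":0.8},{"turn":[0,0,0],"translation":[0,31.8,0],"hand":0.8},{"turn":[0,0,0],"translation":[0,31.8,0],"hand":0.8},{"turn":[0,0,0],"translation":[0,31.8,0],"hand":0.8},{"turn":[0,0,0],"translation":[0,31.8,0],"hand":0.8},{"turn":[0,0,0],"translation":[0,31.8,0],"hand":0.8},{"turn":[0,0,0],"translation":[0,31.8,0],"hand":0.8},{"turn":[0,0,0],"translation":[0,31.8,0],"hand":0.8}]'

```text
time_s: 23.72
eef_pos: [579.8, -51.0, 260.8]
ee_rot: [-0.0, 1.0, 0.022, -0.0]
force: [0.6, 0.4, 0.7]
grip_width: 0.801
grip_force: 0.0
```

move_arm --moves '[{"turn":[0,0,0],"translation":[0,31.8,0],"hand":0.8},{"turn":[0,0,0],"translation":[0,31.8,0],"hand":0.8},{"turn":[0,0,0],"translation":[-30,0,0],"hand":0.8},{"turn":[0,0,0],"translation":[-30,0,0],"hand":0.8},{"turn":[0,0,0],"translation":[0,0,0],"hand":0.8}]'

```text
time_s: 24.13
eef_pos: [519.2, -115.8, 260.1]
ee_rot: [-0.001, 1.0, 0.021, -0.002]
force: [-0.2, 0.4, 0.4]
grip_width: 0.804
grip_force: 0.0
```

Run:
```python
from m import *
im,X=cloud('wrist'); cv2.imwrite('pics/w7.png',im); sticks(im,X); go(583.1,-112.8,56,-87.5)
im,X=cloud('top'); sticks(im,X)
```

```text
stick px [143. 134.] centre [576.4  43.2] yaw 2.8 len 123.0 top 138.0
stick px [ 96. 137.] centre [574.4  83.6] yaw 3.6 len 122.0 top 137.0
stick px [324. 133.] centre [ 583.6 -114.5] yaw 2.9 len 123.0 top 55.0
stick px [509. 167.] centre [ 550.3 -346.1] yaw 6.6 len 109.0 top 34.0
stick px [500. 259.] centre [ 430.5 -358.9] yaw 12.3 len 96.0 top 34.0
at [ 521.3 -115.8  260.9] -87.57 shift [ 62.   -0.4 204.9] turn z -0.001
stick px [274. 164.] centre [576.  151.7] yaw 2.9 len 116.0 top 139.0
stick px [288. 164.] centre [578.6 111.7] yaw 3.3 len 116.0 top 139.0
stick px [301. 166.] centre [580.5  74.2] yaw 0.9 len 114.0 top 139.0
stick px [314. 165.] centre [581.   35.4] yaw 1.7 len 115.0 top 139.0
stick px [439. 192.] centre [ 548.3 -348.6] yaw 7.6 len 109.0 top 36.0
stick px [444. 233.] centre [ 422.3 -363. ] yaw 6.3 len 109.0 top 36.0
```

View pics/w7.png

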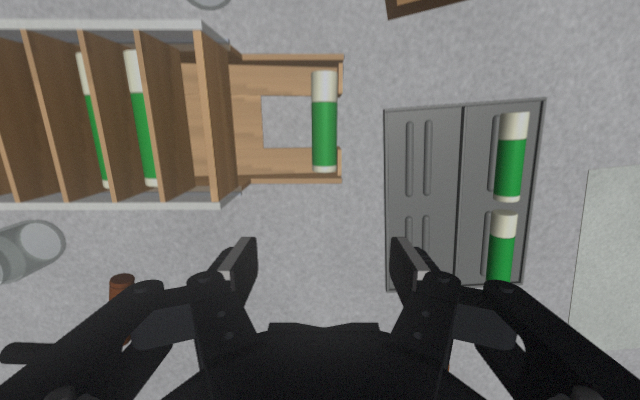

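The first stick rests at the outlet, at (324,120). The laid sticks are in place at (512,155) and (503,245). I pick the outlet stick.

move_arm --moves '[{"turn":[0,0,0],"translation":[31,0,20],"hand":0.8},{"turn":[0,0,0],"translation":[31,0,25],"hand":0.8},{"turn":[0,0,0],"translation":[0,0,25],"hand":0.8},{"turn":[0,0,0],"translation":[0,0,25],"hand":0.8},{"turn":[0,0,0],"translation":[0,0,25],"hand":0.8},{"turn":[0,0,0],"translation":[0,0,25],"hand":0.8},{"turn":[0,0,0],"translation":[0,0,20],"hand":0.8},{"turn":[0,0,0],"translation":[0,0,5],"hand":0.8},{"turn":[0,0,0],"translation":[0,0,0],"hand":0.8}]'

```text
time_s: 24.98
eef_pos: [584.9, -112.5, 89.6]
ee_rot: [-0.0, 1.0, 0.022, -0.001]
force: [-0.0, 0.0, 0.2]
grip_width: 0.801
grip_force: 0.0
```

Run:
```python
from m import *
im,X=cloud('wrist'); sticks(im,X); go(583.3,-113.5,56,-87.5); print(sense()['force'].round(1))
```

```text
stick px [325. 255.] centre [ 581.6 -114.8] yaw 2.0 len 120.0 top 55.0
stick px [629. 300.] centre [ 549.6 -342.3] yaw 9.1 len 109.0 top 31.0
at [ 585.5 -112.8   91.1] -87.47 shift [-2.2  0.5 35.1] turn z 0.001
[ 0.1 -0.1  0.2]
```

move_arm --moves '[{"turn":[0,0,0],"translation":[-2,1.5,10],"hand":0.8},{"turn":[0,0,0],"translation":[0,0,15],"hand":0.8},{"turn":[0,0,0],"translation":[0,0,9],"hand":0.8},{"turn":[0,0,0],"translation":[0,0,0],"hand":0.8},{"turn":[0,0,0],"translation":[0,0,0],"hand":0.1},{"turn":[0,0,0],"translation":[0,0,0],"hand":0.1},{"turn":[0,0,0],"translation":[0,0,0],"hand":0.1},{"turn":[0,0,0],"translation":[0,0,0],"hand":0.1},{"turn":[0,0,0],"translation":[0,0,0],"hand":0.1},{"turn":[0,0,0],"translation":[0,0,0],"hand":0.1}]' --grip_force 45

```text
time_s: 25.87
eef_pos: [583.2, -113.6, 58.0]
ee_rot: [-0.001, 1.0, 0.022, 0.001]
force: [-1.8, 5.2, 5.4]
grip_width: 0.329
grip_force: 44.3
```

move_arm --moves '[{"turn":[0,0,0],"translation":[0,0,-10],"hand":0.1},{"turn":[0,0,0],"translation":[0,0,-20],"hand":0.1},{"turn":[0,0,0],"translation":[0,0,-25],"hand":0.1},{"turn":[0,0,0],"translation":[0,0,-25],"hand":0.1},{"turn":[0,0,0],"translation":[0,0,-10],"hand":0.1}]'

```text
time_s: 26.28
eef_pos: [584.0, -115.1, 151.1]
ee_rot: [0.001, 1.0, 0.022, 0.003]
force: [-0.5, 0.8, -0.1]
grip_width: 0.33
grip_force: 44.7
```

Run:
```python
from m import *
im,X=cloud('wrist'); sticks(im,X); go(542.4,-241.9,35,-84.9)
```

```text
stick px [323. 271.] centre [ 591.6 -114.1] yaw 1.7 len 91.0 top 148.0
stick px [567. 257.] centre [ 550.2 -344.7] yaw 8.5 len 108.0 top 34.0
at [ 584.3 -115.2  151.4] -87.49 shift [-48.1 124.4 116.5] turn z -0.045
```

move_arm --moves '[{"turn":[0,0,-0.045],"translation":[0,0,0],"hand":0.1},{"turn":[0,0,0],"translation":[-6.6,15.3,0],"hand":0.1},{"turn":[0,0,0],"translation":[-6.6,15.3,0],"hand":0.1},{"turn":[0,0,0],"translation":[-6.6,15.3,0],"hand":0.1},{"turn":[0,0,0],"translation":[-6.6,15.3,0],"hand":0.1},{"turn":[0,0,0],"translation":[-6.6,15.3,20],"hand":0.1},{"turn":[0,0,0],"translation":[-6.6,15.3,20],"hand":0.1},{"turn":[0,0,0],"translation":[-6.6,15.3,20],"hand":0.1},{"turn":[0,0,0],"translation":[-6.6,15.3,20],"hand":0.1},{"turn":[0,0,0],"translation":[0,0,0],"hand":0.1}]'

```text
time_s: 27.17
eef_pos: [538.3, -242.3, 62.2]
ee_rot: [-0.002, 0.999, 0.043, -0.003]
force: [-0.5, 1.3, -1.8]
grip_width: 0.327
grip_force: 44.7
```

Run:
```python
from m import *
im,X=cloud('wrist'); sticks(im,X); go(542.4,-241.9,38,-84.9); print(sense()['grip_width'])
```

```text
stick px [500. 246.] centre [ 553.9 -345.6] yaw 8.5 len 101.0 top 34.0
stick px [323. 270.] centre [ 545.6 -240.9] yaw 4.5 len 91.0 top 59.0
at [ 539.6 -241.4   64.4] -85.03 shift [ 2.9  0.8 26.4] turn z -0.002
0.32907188823955996
```

move_arm --moves '[{"turn":[0,0,0],"translation":[3,0.8,10],"hand":0.1},{"turn":[0,0,0],"translation":[0,0,8],"hand":0.1},{"turn":[0,0,0],"translation":[0,0,4],"hand":0.1},{"turn":[0,0,0],"translation":[0,0,3],"hand":0.1},{"turn":[0,0,0],"translation":[0,0,1],"hand":0.1},{"turn":[0,0,0],"translation":[0,0,0],"hand":0.1}]'

```text
time_s: 27.72
eef_pos: [544.3, -241.3, 40.8]
ee_rot: [0.0, 0.999, 0.045, 0.0]
force: [-0.8, 0.0, 0.7]
grip_width: 0.328
grip_force: 44.7
```

Run:
```python
from m import *
go(542.4,-241.9,38,-84.9); s=sense(); print(s['grip_width'],s['force'].round(1))
im,X=cloud('wrist'); sticks(im,X)
```

```text
at [ 544.3 -241.3   40.8] -84.89 shift [-1.9  0.4  2.8] turn z 0.0
0.3276390198524342 [-0.8  0.   0.7]
stick px [523. 265.] centre [ 560.3 -344.7] yaw 10.6 len 88.0 top 34.0
stick px [323. 270.] centre [ 551.7 -240. ] yaw 4.7 len 91.0 top 38.0
```

move_arm --moves '[{"turn":[0,0,0],"translation":[-1,0.4,1.5],"hand":0.1},{"turn":[0,0,0],"translation":[0,0,1.2],"hand":0.1},{"turn":[0,0,0],"translation":[0,0,0],"hand":0.1},{"turn":[0,0,0],"translation":[0,0,0],"hand":0.4},{"turn":[0,0,0],"translation":[0,0,0],"hand":0.5},{"turn":[0,0,0],"translation":[0,0,0],"hand":0.55},{"turn":[0,0,0],"translation":[0,0,0],"hand":0.6},{"turn":[0,0,0],"translation":[0,0,0],"hand":0.6},{"turn":[0,0,0],"translation":[0,0,-10],"hand":0.6},{"turn":[0,0,0],"translation":[0,0,-20],"hand":0.6}]'

```text
time_s: 28.6
eef_pos: [542.2, -241.5, 67.0]
ee_rot: [-0.001, 0.999, 0.044, -0.002]
force: [0.6, 0.6, 0.3]
grip_width: 0.599
grip_force: 0.0
```

move_arm --moves '[{"turn":[0,0,0.045],"translation":[0,0,-35],"hand":0.55},{"turn":[0,0,0],"translation":[0,0,-40],"hand":0.55},{"turn":[0,0,0],"translation":[0,0,-40],"hand":0.55},{"turn":[0,0,0],"translation":[0,0,-40],"hand":0.55},{"turn":[0,0,0],"translation":[0,0,-35],"hand":0.55},{"turn":[0,0,0],"translation":[2.7,-30,0],"hand":0.55},{"turn":[0,0,0],"translation":[2.7,-30,0],"hand":0.55},{"turn":[0,0,0],"translation":[2.7,-30,0],"hand":0.55},{"turn":[0,0,0],"translation":[2.7,-30,0],"hand":0.55},{"turn":[0,0,0],"translation":[2.7,-30,0],"hand":0.55}]'

```text
time_s: 29.43
eef_pos: [549.8, -90.2, 259.0]
ee_rot: [0.0, 1.0, 0.022, 0.0]
force: [-0.2, 0.2, 0.0]
grip_width: 0.554
grip_force: 0.0
```

move_arm --moves '[{"turn":[0,0,0],"translation":[2.7,-30,0],"hand":0.55},{"turn":[0,0,0],"translation":[2.7,-30,0],"hand":0.55},{"turn":[0,0,0],"translation":[2.7,-30,0],"hand":0.55},{"turn":[0,0,0],"translation":[2.7,-30,0],"hand":0.55},{"turn":[0,0,0],"translation":[2.7,-30,0],"hand":0.55},{"turn":[0,0,0],"translation":[2.7,-30,0],"hand":0.55},{"turn":[0,0,0],"translation":[2.7,-30,0],"hand":0.55},{"turn":[0,0,0],"translation":[2.7,-30,0],"hand":0.55},{"turn":[0,0,0],"translation":[2.7,-30,0],"hand":0.55},{"turn":[0,0,0],"translation":[2.7,-30,0],"hand":0.55}]'

```text
time_s: 30.27
eef_pos: [563.6, 210.7, 259.0]
ee_rot: [-0.0, 1.0, 0.022, 0.0]
force: [-0.2, -0.4, 1.0]
grip_width: 0.549
grip_force: 0.0
```

Run:
```python
from m import *
go(566.6,268.4,160,-87.5); print(sense()['grip_width'])
im,X=cloud('wrist'); cv2.imwrite('pics/w8.png',im)
Z=X[...,2]; q=(abs(Z-155)<7)&(X[...,1]>195)&(X[...,1]<300)&(X[...,0]>515)&(X[...,0]<620)&(im.max(-1)<70); P=X[q][:,:2].astype(np.float32); print(len(P),cv2.minAreaRect(P) if len(P) else 0)
im,X=cloud('top'); sticks(im,X)
```

```text
at [563.6 210.7 259. ] -87.49 shift [  5.5 -57.5  99. ] turn z 0.0
0.54852487151104
1120 ((567.6058959960938, 269.1602478027344), (67.26276397705078, 12.31406307220459), 2.211092472076416)
stick px [274. 164.] centre [576.5 152.3] yaw 3.3 len 117.0 top 139.0
stick px [288. 165.] centre [578.2 111.7] yaw 3.5 len 115.0 top 139.0
stick px [301. 166.] centre [580.6  74.1] yaw 1.0 len 114.0 top 139.0
stick px [314. 165.] centre [582.   36.1] yaw 1.3 len 114.0 top 139.0
stick px [403. 192.] centre [ 540.2 -240.7] yaw 6.1 len 110.0 top 35.0
stick px [439. 192.] centre [ 548.1 -348.3] yaw 8.1 len 109.0 top 36.0
stick px [444. 233.] centre [ 422.6 -363. ] yaw 6.4 len 108.0 top 36.0
```

move_arm --moves '[{"turn":[0,0,0],"translation":[2.5,-29,0],"hand":0.55},{"turn":[0,0,0],"translation":[2.5,-29,0],"hand":0.55},{"turn":[0,0,0],"translation":[0,0,25],"hand":0.55},{"turn":[0,0,0],"translation":[0,0,30],"hand":0.55},{"turn":[0,0,0],"translation":[0,0,25],"hand":0.55},{"turn":[0,0,0],"translation":[0,0,18],"hand":0.55},{"turn":[0,0,0],"translation":[0,0,0],"hand":0.55}]'

```text
time_s: 30.95
eef_pos: [564.9, 266.4, 156.7]
ee_rot: [0.001, 1.0, 0.022, -0.003]
force: [0.6, 0.2, -1.3]
grip_width: 0.548
grip_force: 0.0
```

move_arm --moves '[{"turn":[0,0,0],"translation":[0,0,0],"hand":0},{"turn":[0,0,0],"translation":[0,0,0],"hand":0},{"turn":[0,0,0],"translation":[0,0,0],"hand":0},{"turn":[0,0,0],"translation":[0,0,0],"hand":0},{"turn":[0,0,0],"translation":[0,0,0],"hand":0},{"turn":[0,0,0],"translation":[0,0,0],"hand":0},{"turn":[0,0,0],"translation":[0,0,0],"hand":0}]' --grip_force 30

```text
time_s: 31.53
eef_pos: [567.1, 267.5, 162.2]
ee_rot: [-0.0, 1.0, 0.022, 0.002]
force: [-0.6, -0.6, 6.7]
grip_width: 0.129
grip_force: 32.1
```

Run:
```python
from m import *
s=sense(); print(pose(),s['force'].round(1),s['grip_width'],s['grip_force'])
```

```text
(array([567.1, 267.5, 162.2]), np.float64(-87.49)) [-0.6 -0.6  6.7] 0.1293751375717452 32.13793694972992
```

Tab at y 267.5 (opening about 41 mm). I pull 39 mm further, to about 80 mm.

move_arm --moves '[{"turn":[0,0,0],"translation":[0,-5,0],"hand":0},{"turn":[0,0,0],"translation":[0,-5,0],"hand":0},{"turn":[0,0,0],"translation":[0,-5,0],"hand":0},{"turn":[0,0,0],"translation":[0,-5,0],"hand":0},{"turn":[0,0,0],"translation":[0,-5,0],"hand":0},{"turn":[0,0,0],"translation":[0,-5,0],"hand":0},{"turn":[0,0,0],"translation":[0,-5,0],"hand":0},{"turn":[0,0,0],"translation":[0,-4,0],"hand":0},{"turn":[0,0,0],"translation":[0,0,0],"hand":0},{"turn":[0,0,0],"translation":[0,0,0],"hand":0}]'

```text
time_s: 32.37
eef_pos: [565.4, 306.7, 162.3]
ee_rot: [-0.001, 1.0, 0.022, 0.002]
force: [-1.3, 0.9, 5.8]
grip_width: 0.128
grip_force: 32.1
```

Run:
```python
from m import *
s=sense(); print(pose(),s['force'].round(1),s['grip_width'],s['grip_force'])
im,X=cloud('top'); sticks(im,X)
```

```text
(array([565.4, 306.7, 162.3]), np.float64(-87.48)) [-1.3  0.9  5.8] 0.12783263743521817 32.08428204059601
stick px [274. 164.] centre [575.9 151.6] yaw 2.0 len 116.0 top 139.0
stick px [288. 165.] centre [578.2 111.7] yaw 2.9 len 115.0 top 139.0
stick px [301. 166.] centre [575.4  72.7] yaw 0.4 len 104.0 top 139.0
stick px [439. 191.] centre [ 548.1 -348.9] yaw 7.9 len 108.0 top 36.0
stick px [403. 192.] centre [ 540.4 -240.6] yaw 6.1 len 110.0 top 36.0
stick px [444. 233.] centre [ 422.7 -363.1] yaw 7.0 len 108.0 top 36.0
```

move_arm --moves '[{"turn":[0,0,0],"translation":[0,0,0],"hand":0},{"turn":[0,0,0],"translation":[0,0,0],"hand":0},{"turn":[0,0,0],"translation":[0,0,0],"hand":0},{"turn":[0,0,0],"translation":[0,0,0],"hand":0},{"turn":[0,0,0],"translation":[0,0,0],"hand":0},{"turn":[0,0,0],"translation":[0,0,0],"hand":0},{"turn":[0,0,0],"translation":[0,0,0],"hand":0},{"turn":[0,0,0],"translation":[0,0,0],"hand":0},{"turn":[0,0,0],"translation":[0,0,0],"hand":0},{"turn":[0,0,0],"translation":[0,0,0],"hand":0}]'

```text
time_s: 33.25
eef_pos: [565.4, 306.7, 162.2]
ee_rot: [-0.001, 1.0, 0.022, 0.002]
force: [-0.4, 1.0, 5.9]
grip_width: 0.13
grip_force: 32.1
```

Run:
```python
from m import *
im,X=cloud('scene'); cv2.imwrite('pics/s3.png',cv2.resize(im[150:300,180:420],None,fx=3,fy=3))
im,X=cloud('top'); green(im,X)
```

```text
green [274. 164.] 166 ([562.5, 150.0], np.float64(-177.5), np.float64(62.0), np.float64(22.0)) z [132. 136. 140.]
green [288. 165.] 166 ([564.3, 110.7], np.float64(-177.1), np.float64(64.0), np.float64(21.0)) z [131. 136. 140.]
green [301. 166.] 161 ([562.4, 72.1], np.float64(-179.8), np.float64(63.0), np.float64(21.0)) z [132. 136. 140.]
green [363. 174.] 139 ([572.4, -113.6], np.float64(-177.5), np.float64(62.0), np.float64(19.0)) z [50. 54. 58.]
green [439. 191.] 162 ([538.6, -348.3], np.float64(-172.6), np.float64(63.0), np.float64(24.0)) z [27. 32. 37.]
green [403. 192.] 153 ([530.5, -240.5], np.float64(-174.0), np.float64(62.0), np.float64(24.0)) z [27. 32. 36.]
green [444. 233.] 171 ([412.0, -363.2], np.float64(-173.5), np.float64(62.0), np.float64(25.0)) z [27. 33. 37.]
```

View pics/s3.png

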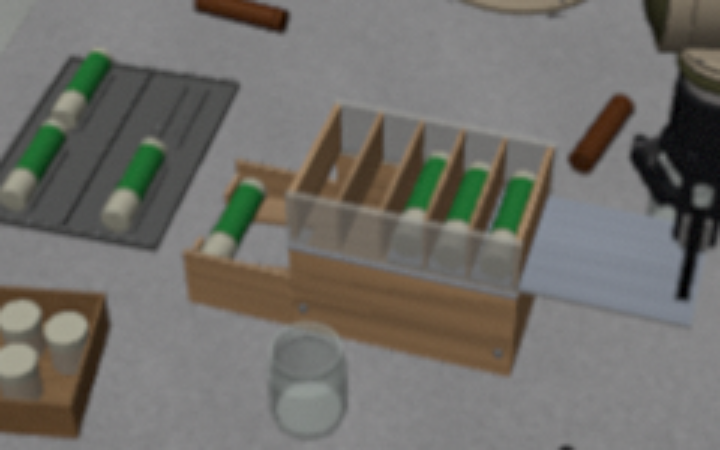

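The second stick waits at the outlet, at (235,215); chutes 3 to 5 are still full and three sticks lie in the tray. I push the gate shut.

move_arm --moves '[{"turn":[0,0,0],"translation":[0,6,0],"hand":0},{"turn":[0,0,0],"translation":[0,10,0],"hand":0},{"turn":[0,0,0],"translation":[0,10,0],"hand":0},{"turn":[0,0,0],"translation":[0,10,0],"hand":0},{"turn":[0,0,0],"translation":[0,10,0],"hand":0},{"turn":[0,0,0],"translation":[0,10,0],"hand":0},{"turn":[0,0,0],"translation":[0,10,0],"hand":0},{"turn":[0,0,0],"translation":[0,7,0],"hand":0},{"turn":[0,0,0],"translation":[0,4,0],"hand":0},{"turn":[0,0,0],"translation":[0,2,0],"hand":0}]'

```text
time_s: 34.18
eef_pos: [568.9, 227.7, 162.3]
ee_rot: [-0.001, 1.0, 0.022, 0.002]
force: [-0.4, 4.2, 6.0]
grip_width: 0.131
grip_force: 32.1
```

move_arm --moves '[{"turn":[0,0,0],"translation":[0,1,0],"hand":0},{"turn":[0,0,0],"translation":[0,0.5,0],"hand":0},{"turn":[0,0,0],"translation":[0,0,0],"hand":0}]'

```text
time_s: 34.43
eef_pos: [568.9, 226.5, 162.2]
ee_rot: [-0.001, 1.0, 0.022, 0.002]
force: [-0.4, 2.2, 8.1]
grip_width: 0.13
grip_force: 32.1
```

move_arm --moves '[{"turn":[0,0,0],"translation":[0,0.7,0],"hand":0},{"turn":[0,0,0],"translation":[0,0,0],"hand":0}]'

```text
time_s: 34.6
eef_pos: [569.0, 226.2, 162.3]
ee_rot: [-0.001, 1.0, 0.022, 0.002]
force: [0.4, 4.0, 7.2]
grip_width: 0.131
grip_force: 32.1
```

move_arm --moves '[{"turn":[0,0,0],"translation":[0,0.7,0],"hand":0},{"turn":[0,0,0],"translation":[0,0,0],"hand":0}]'

```text
time_s: 34.77
eef_pos: [568.9, 226.1, 162.2]
ee_rot: [-0.002, 1.0, 0.022, 0.002]
force: [0.5, 7.4, 5.4]
grip_width: 0.133
grip_force: 32.0
```

move_arm --moves '[{"turn":[0,0,0],"translation":[0,1,0],"hand":0},{"turn":[0,0,0],"translation":[0,0,0],"hand":0},{"turn":[0,0,0],"translation":[0,0,0],"hand":0}]'

```text
time_s: 35.02
eef_pos: [568.9, 226.0, 162.3]
ee_rot: [-0.003, 1.0, 0.022, 0.002]
force: [2.0, 12.2, 5.4]
grip_width: 0.131
grip_force: 32.0
```

move_arm --moves '[{"turn":[0,0,0],"translation":[0,0,0],"hand":0.3},{"turn":[0,0,0],"translation":[0,0,0],"hand":0.5},{"turn":[0,0,0],"translation":[0,0,0],"hand":0.5},{"turn":[0,0,0],"translation":[0,0,0],"hand":0.5},{"turn":[0,0,0],"translation":[0,0,-15],"hand":0.5},{"turn":[0,0,0],"translation":[0,0,-25],"hand":0.5},{"turn":[0,0,0],"translation":[0,0,-30],"hand":0.5},{"turn":[0,0,0],"translation":[0,0,-30],"hand":0.5}]'

```text
time_s: 35.68
eef_pos: [568.1, 223.2, 261.1]
ee_rot: [0.0, 1.0, 0.022, -0.001]
force: [0.0, -0.1, 0.3]
grip_width: 0.497
grip_force: 0.0
```

move_arm --moves '[{"turn":[0,0,0],"translation":[0,31,0],"hand":0.8},{"turn":[0,0,0],"translation":[0,31,0],"hand":0.8},{"turn":[0,0,0],"translation":[0,31,0],"hand":0.8},{"turn":[0,0,0],"translation":[0,31,0],"hand":0.8},{"turn":[0,0,0],"translation":[0,31,0],"hand":0.8},{"turn":[0,0,0],"translation":[0,31,0],"hand":0.8},{"turn":[0,0,0],"translation":[0,31,0],"hand":0.8},{"turn":[0,0,0],"translation":[0,31,0],"hand":0.8},{"turn":[0,0,0],"translation":[0,31,0],"hand":0.8},{"turn":[0,0,0],"translation":[0,31,0],"hand":0.8}]'

```text
time_s: 36.52
eef_pos: [581.6, -87.9, 260.2]
ee_rot: [0.0, 1.0, 0.022, -0.0]
force: [0.3, 0.5, -0.5]
grip_width: 0.804
grip_force: 0.0
```

move_arm --moves '[{"turn":[0,0,0],"translation":[0,29,0],"hand":0.8},{"turn":[0,0,0],"translation":[0,0,30],"hand":0.8},{"turn":[0,0,0],"translation":[0,0,30],"hand":0.8},{"turn":[0,0,0],"translation":[0,0,30],"hand":0.8},{"turn":[0,0,0],"translation":[0,0,30],"hand":0.8},{"turn":[0,0,0],"translation":[0,0,20],"hand":0.8},{"turn":[0,0,0],"translation":[0,0,0],"hand":0.8},{"turn":[0,0,0],"translation":[0,0,0],"hand":0.8}]'

```text
time_s: 37.18
eef_pos: [583.0, -115.3, 120.1]
ee_rot: [-0.0, 1.0, 0.022, -0.001]
force: [0.4, 0.2, 1.5]
grip_width: 0.801
grip_force: 0.0
```

Run:
```python
from m import *
im,X=cloud('wrist'); sticks(im,X); go(583.3,-113.8,57,-87.5); print(sense()['force'].round(1))
im,X=cloud('top')
q=np.zeros(X.shape[:2],bool); q[125:205,240:260]=1; q&=abs(X[...,2]-155)<7
print('tab',cv2.minAreaRect(X[q][:,:2].astype(np.float32)))
```

```text
stick px [321. 231.] centre [ 581.3 -114.2] yaw 2.2 len 120.0 top 55.0
stick px [600. 271.] centre [ 550.4 -345.7] yaw 7.4 len 108.0 top 34.0
stick px [469. 261.] centre [ 557.8 -232.6] yaw 23.0 len 76.0 top 34.0
at [ 583.7 -115.5  121.4] -87.5 shift [-0.4 -1.8 64.4] turn z 0.0
[ 0.3 -0.3  1. ]
tab ((567.6063842773438, 226.88580322265625), (68.77051544189453, 12.598807334899902), 4.98159122467041)
```

Gate shut: it reached the hard stop at 12 N and the tab is back at y 226.9. I pick the last stick.

move_arm --moves '[{"turn":[0,0,0],"translation":[0,-1.5,20],"hand":0.8},{"turn":[0,0,0],"translation":[0,0,25],"hand":0.8},{"turn":[0,0,0],"translation":[0,0,12],"hand":0.8},{"turn":[0,0,0],"translation":[0,0,7],"hand":0.8},{"turn":[0,0,0],"translation":[0,0,0],"hand":0.1},{"turn":[0,0,0],"translation":[0,0,0],"hand":0.1},{"turn":[0,0,0],"translation":[0,0,0],"hand":0.1},{"turn":[0,0,0],"translation":[0,0,0],"hand":0.1},{"turn":[0,0,0],"translation":[0,0,0],"hand":0.1},{"turn":[0,0,0],"translation":[0,0,0],"hand":0.1}]' --grip_force 45

```text
time_s: 38.12
eef_pos: [583.8, -113.5, 57.8]
ee_rot: [0.0, 1.0, 0.022, 0.001]
force: [-2.2, 2.9, 6.4]
grip_width: 0.331
grip_force: 44.4
```

move_arm --moves '[{"turn":[0,0,0],"translation":[0,0,-10],"hand":0.1},{"turn":[0,0,0],"translation":[0,0,-20],"hand":0.1},{"turn":[0,0,0],"translation":[0,0,-25],"hand":0.1},{"turn":[0,0,0],"translation":[0,0,-25],"hand":0.1},{"turn":[0,0,0],"translation":[0,0,-10],"hand":0.1}]'

```text
time_s: 38.53
eef_pos: [584.3, -114.2, 150.5]
ee_rot: [0.001, 1.0, 0.022, 0.003]
force: [0.2, -0.7, 0.2]
grip_width: 0.33
grip_force: 44.7
```

Run:
```python
from m import *
im,X=cloud('wrist'); sticks(im,X); go(414.9,-253.3,38,-84.9)
```

```text
stick px [323. 270.] centre [ 592.4 -113.2] yaw 1.8 len 92.0 top 148.0
stick px [569. 257.] centre [ 550.  -344.6] yaw 8.9 len 108.0 top 34.0
stick px [453. 252.] centre [ 552.3 -234.2] yaw 19.8 len 87.0 top 34.0
at [ 584.5 -114.3  150.8] -87.49 shift [-176.3  131.1  112.1] turn z -0.045
```

move_arm --moves '[{"turn":[0,0,-0.045],"translation":[0,0,0],"hand":0.1},{"turn":[0,0,0],"translation":[-20.1,13.7,0],"hand":0.1},{"turn":[0,0,0],"translation":[-20.1,13.7,0],"hand":0.1},{"turn":[0,0,0],"translation":[-20.1,13.7,0],"hand":0.1},{"turn":[0,0,0],"translation":[-20.1,13.7,0],"hand":0.1},{"turn":[0,0,0],"translation":[-20.1,13.7,0],"hand":0.1},{"turn":[0,0,0],"translation":[-20.1,13.7,0],"hand":0.1},{"turn":[0,0,0],"translation":[-20.1,13.7,0],"hand":0.1},{"turn":[0,0,0],"translation":[-20.1,13.7,0],"hand":0.1},{"turn":[0,0,0],"translation":[-20.1,13.7,0],"hand":0.1}]'

```text
time_s: 39.42
eef_pos: [412.5, -252.9, 145.3]
ee_rot: [-0.0, 0.999, 0.044, -0.0]
force: [0.1, 0.5, -0.5]
grip_width: 0.329
grip_force: 44.7
```

move_arm --moves '[{"turn":[0,0,0],"translation":[0,0,25],"hand":0.1},{"turn":[0,0,0],"translation":[0,0,25],"hand":0.1},{"turn":[0,0,0],"translation":[0,0,25],"hand":0.1},{"turn":[0,0,0],"translation":[0,0,10],"hand":0.1},{"turn":[0,0,0],"translation":[0,0,0],"hand":0.1},{"turn":[0,0,0],"translation":[0,0,0],"hand":0.1}]'

```text
time_s: 39.92
eef_pos: [413.9, -252.5, 61.3]
ee_rot: [-0.0, 0.999, 0.044, -0.0]
force: [0.2, 0.2, -0.6]
grip_width: 0.324
grip_force: 44.8
```

Run:
```python
from m import *
im,X=cloud('wrist'); sticks(im,X); go(414.9,-253.3,38,-84.9); print(sense()['grip_width'])
```

```text
stick px [322.  43.] centre [ 510.3 -242.5] yaw 7.3 len 48.0 top 34.0
stick px [537.  45.] centre [ 519.9 -347.6] yaw 8.6 len 51.0 top 34.0
stick px [505. 250.] centre [ 428.3 -360.2] yaw 10.2 len 100.0 top 34.0
stick px [323. 269.] centre [ 422. -251.] yaw 4.9 len 92.0 top 59.0
at [ 414.3 -252.8   62. ] -84.9 shift [ 0.6  0.5 24. ] turn z 0.0
0.32716004198118415
```

move_arm --moves '[{"turn":[0,0,0],"translation":[0.5,0.5,10],"hand":0.1},{"turn":[0,0,0],"translation":[0,0,7],"hand":0.1},{"turn":[0,0,0],"translation":[0,0,4],"hand":0.1},{"turn":[0,0,0],"translation":[0,0,2],"hand":0.1},{"turn":[0,0,0],"translation":[0,0,1],"hand":0.1},{"turn":[0,0,0],"translation":[0,0,0],"hand":0.1}]'

```text
time_s: 40.47
eef_pos: [414.5, -253.3, 37.3]
ee_rot: [0.0, 0.999, 0.044, 0.0]
force: [0.5, -1.2, 0.6]
grip_width: 0.332
grip_force: 45.0
```

move_arm --moves '[{"turn":[0,0,0],"translation":[0,0,0],"hand":0.4},{"turn":[0,0,0],"translation":[0,0,0],"hand":0.5},{"turn":[0,0,0],"translation":[0,0,0],"hand":0.55},{"turn":[0,0,0],"translation":[0,0,0],"hand":0.6},{"turn":[0,0,0],"translation":[0,0,0],"hand":0.6},{"turn":[0,0,0],"translation":[0,0,-10],"hand":0.6},{"turn":[0,0,0],"translation":[0,0,-20],"hand":0.6},{"turn":[0,0,0],"translation":[0,0,-35],"hand":0.6},{"turn":[0,0,0],"translation":[0,0,-40],"hand":0.6},{"turn":[0,0,0],"translation":[0,0,-40],"hand":0.6}]'

```text
time_s: 41.3
eef_pos: [414.0, -252.5, 184.4]
ee_rot: [-0.0, 0.999, 0.044, -0.0]
force: [-0.2, -1.1, 0.0]
grip_width: 0.603
grip_force: 0.0
```

move_arm --moves '[{"turn":[0,0,0],"translation":[-5,-30,-10],"hand":0.6},{"turn":[0,0,0],"translation":[-5,-30,-10],"hand":0.6},{"turn":[0,0,0],"translation":[-5,-30,-10],"hand":0.6},{"turn":[0,0,0],"translation":[-5,-30,-10],"hand":0.6},{"turn":[0,0,0],"translation":[-5,-30,-10],"hand":0.6},{"turn":[0,0,0],"translation":[0,0,0],"hand":0.6},{"turn":[0,0,0],"translation":[0,0,0],"hand":0.6}]'

```text
time_s: 41.88
eef_pos: [376.1, -105.0, 233.3]
ee_rot: [0.001, 0.999, 0.045, 0.001]
force: [0.2, 0.2, -0.8]
grip_width: 0.6
grip_force: 0.0
```

Run:
```python
from m import *
im,X=cloud('top'); sticks(im,X); cv2.imwrite('pics/topE.png',cv2.resize(im[100:310,200:480],None,fx=2.8,fy=2.8,interpolation=cv2.INTER_CUBIC))
q=np.zeros(X.shape[:2],bool); q[125:205,240:260]=1; q&=abs(X[...,2]-155)<7
print('tab',cv2.minAreaRect(X[q][:,:2].astype(np.float32)))
```

```text
stick px [275. 164.] centre [576.2 144.5] yaw 1.7 len 115.0 top 140.0
stick px [289. 164.] centre [578.7 106.4] yaw 3.1 len 115.0 top 139.0
stick px [302. 166.] centre [576.2  68.6] yaw 1.5 len 104.0 top 140.0
stick px [403. 192.] centre [ 540.5 -240.4] yaw 6.2 len 110.0 top 36.0
stick px [439. 192.] centre [ 547.7 -349.3] yaw 7.2 len 108.0 top 36.0
stick px [444. 233.] centre [ 422.6 -362.9] yaw 7.1 len 108.0 top 35.0
stick px [408. 237.] centre [ 388.5 -256.5] yaw 125.2 len 46.0 top 38.0
tab ((568.3893432617188, 226.69618225097656), (69.4071273803711, 11.75037956237793), 3.7956435680389404)
```

View pics/topE.png

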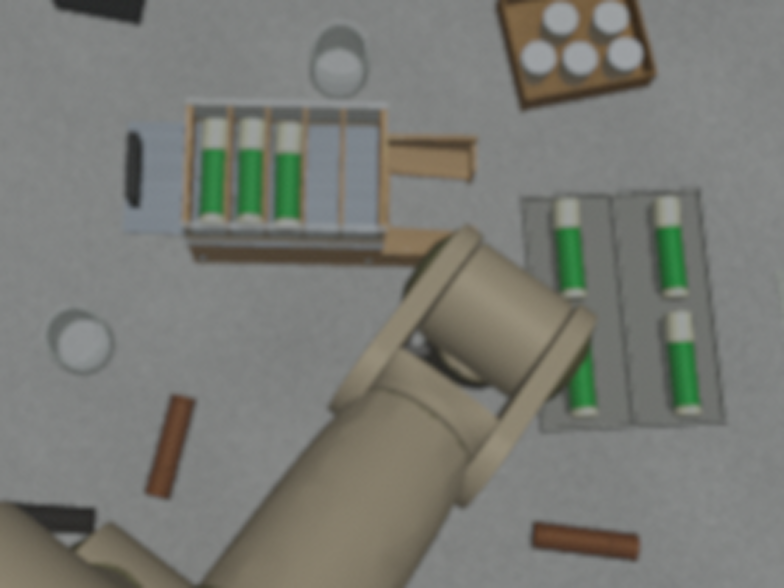

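Picture: gate shut, jars unmoved, three sticks seated. The fourth at (583,370) is partly hidden by the arm, so I clear it and check.

move_arm --moves '[{"turn":[0,0,0],"translation":[-3,-30,-10],"hand":0.6},{"turn":[0,0,0],"translation":[-3,-30,-10],"hand":0.6},{"turn":[0,0,0],"translation":[-3,-30,0],"hand":0.6},{"turn":[0,0,0],"translation":[-3,-30,0],"hand":0.6},{"turn":[0,0,0],"translation":[0,0,0],"hand":0.6},{"turn":[0,0,0],"translation":[0,0,0],"hand":0.6}]'

```text
time_s: 42.43
eef_pos: [353.7, 12.9, 252.1]
ee_rot: [0.0, 0.999, 0.045, -0.0]
force: [1.3, -0.3, 0.1]
grip_width: 0.603
grip_force: 0.0
```

Run:
```python
from m import *
im,X=cloud('top'); sticks(im,X)
for n,(u,v) in dict(j1=(229,222),j2=(320,122)).items(): print(n,X[v,u].round())
```

```text
stick px [275. 164.] centre [576.7 144.5] yaw 1.6 len 115.0 top 140.0
stick px [289. 164.] centre [579.  108.4] yaw 3.8 len 115.0 top 139.0
stick px [302. 166.] centre [575.6  70.7] yaw 1.2 len 104.0 top 140.0
stick px [403. 192.] centre [ 540.5 -240.6] yaw 6.3 len 110.0 top 36.0
stick px [439. 191.] centre [ 548.  -348.6] yaw 7.6 len 108.0 top 37.0
stick px [407. 234.] centre [ 413.8 -253.9] yaw 4.8 len 109.0 top 36.0
stick px [444. 233.] centre [ 423.1 -363.4] yaw 7.4 len 108.0 top 36.0
j1 [407. 283.  10.]
j2 [747.  26.   7.]
```

All four are seated within 4 mm, at the right height.

```bash
python3 -c "
from rig import finish_job
print(finish_job())"
```

```text
the job is handed in; nothing more can be done
None
```

The job is handed in after about 42 s: all four tray places hold a stick (two from the table, two from the feed box), the gate is shut, three sticks stay in the box, and the jars stand where they stood. The hand-in call gave no verdict.

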